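Put the bench set back in its holders

TASK

Tidy the bench: stand the red-topped dropper bottle in the holder with the red ring, the black-topped dropper bottle in the holder with the black ring and the lidded glass weighing bottle in the square metal tray, and lay the marker along the long blue tray. Set each one down inside the rim of its holder, not on it, without letting it drop, and leave the crucible and the amber flask where they stand.

Things in the scene. Friction and masses are not known exactly. Their poses are not given: they have to be found in the camera images.
- red_dropper: brown glass dropper bottle with a red rubber top on a black collar; loose, 38 mm across, 108 mm tall in all; straight sides up to about 45 mm, above that it narrows: grip it by the straight body 20 to 40 mm up. Origin at the centre of its underside, z up along the bottle
- black_dropper: the same dropper bottle with an all-black rubber top; loose, 38 mm across, 108 mm tall; grip it by the straight body 20 to 40 mm up. Origin at the centre of its underside, z up
- glass_pot: clear glass weighing bottle with white salt in it and a glass knob lid (fixed on); loose, body 38 mm across and straight up to 36 mm, lid 41 mm across, 52 mm tall over the knob; grip it by the body about 20 to 30 mm up. Origin at the centre of its underside, z up
- pen_mid (a point): the marker: white barrel, blue cap, lying on the worktop; loose, 135 mm long, 17 mm wide, 16 mm high, round, so it can roll. This point is the centre of the marker, at mid-length on its axis, 8 mm above what it lies on; its y axis runs along the marker's length
- red_holder: holder for the red-topped bottle, fixed: white round base 86 mm across and 4 mm thick with a red ring on it, 75 mm outside, 56 mm inside; the ring's top is 11 mm above the worktop, the floor inside it 4 mm. Origin at the centre of its underside
- black_holder: holder for the black-topped bottle, fixed: as the red one but with a black ring (56 mm inside, floor 4 mm and ring top 11 mm above the worktop). Origin at the centre of its underside
- square_tray: holder for the weighing bottle, fixed: square bare-metal tray 84 mm wide, 54 mm inside its square rim; floor 4 mm and rim top 11 mm above the worktop. Origin at the centre of its underside, x and y along its sides
- pen_tray: long blue tray for the marker, fixed: 162 mm by 52 mm, inside 150 mm by 36 mm; floor 4 mm and walls 12 mm above the worktop; both long walls are left out over the middle 90 mm so that fingers have room beside the marker. Origin at the centre of its underside, y along its length; the marker may lie either way round
- crucible: white porcelain crucible with a lid, 43 mm across, 46 mm tall, loose, to be left alone. Origin at the centre of its underside
- amber_flask: conical glass flask with amber contents, 66 mm across, 105 mm tall, loose, to be left alone. Origin at the centre of its underside
Mind the look-alikes: they are no part of the job. Leave any turquoise look-alike of the black_holder alone.

How it is judged:
By the outcome, as a careful person would: the job done as asked, in the order asked, and still so for the second after the job is handed in, with the robot touching nothing.
It also fails if it takes over 109 s, if anything falls off the work surface, if the arm or the gripper's body presses on something with over 40 N, if the wrist force passes 120 N, or if a joint passes its speed limit or range.

ROBOT

A 6-joint arm with a two-finger parallel gripper is mounted at the origin on a cart in front of the work surface, level with it; the furniture and walls round the work are solid. World frame = base frame: x ahead of the robot, y to its left, z up, the work surface at z = 0. Lengths are in m, angles in rad, forces in N, time in s.
With the tool pointing down it reaches from about 0.35 to 0.975 m from the base axis. Payload 4.9 kg.
Tool frame: the origin (TCP) lies at the very end of the fingers, on their centre line; the grasp point (between the pads) lies 19 mm behind it; z points along the fingers, x is the direction in which the jaws open and shut, and the axes are right-handed (so a half turn about z gives the same grasp; the last joint's range is limited). The gripper opens to 85 mm and grips with 20 to 120 N. Pads are 22 mm wide; open, the fingers measure 114 mm over their backs; the gripper's body (76 mm by 85 mm) begins 54 mm behind the grasp point. The pads swing forward as they close: fully open they stand 13 mm farther back than shut.
Start: joints at [1.202, 0.053, 1.613, -0, 1.476, -0.119], TCP at [0.154, 0.606, 0.231] pointing down, gripper open.
Joint ranges: [-3.01, 3.01], [-1.01, 2.22], [0.06, 2.58], [-1.02, 4.17], [0.09, 2.62], [-3.14, 3.14]. Speed limits (rad/s): [2.57, 2.57, 3.14, 3.14, 3.14, 3.14].

INTERFACE

Orientations are given as a rotation vector (axis times angle).
In Python, from station import ctrl, get_image, calibration, job gives the robot as it stands.
- The arm moves only by the tool jog_arm, never from a script. Its argument "deltas" is a list of rows, each a list of 3 entries, a list of its own where there are three numbers: the turn, a rotation vector about the tool's x, y, z in degrees, then the shift along the tool's x, y, z in m, then the finger opening in m, from 0 to 0.0854. In form: [[[ax, ay, az], [tx, ty, tz], gripper], ...]. A call has 1 to 12 rows; each row is the pose to reach, as a shift and turn from the pose commanded when the call began, along the tool's axes at that moment; what a row does not reach only later rows make up. A row lasts 1/12 s, in which the tool goes at most 41.7 mm and 7.16 degrees, less where a joint would pass 70% of its speed; a pose out of reach is approached as far as the arm can. A call with a gripper value outside its range is refused whole. The fingers move at their own pace and stop on an object; "squeeze" is the grip in N (left out, the last holds). Time passes only in rows, so rows that repeat a pose let the fingers close. It gives the time, the measured TCP pose, the force and the opening at its end, in the units of the state.
- ctrl.get_obs(): the state, without advancing time (a new reading comes with each control period).
- get_image(name): name is "scene" or "top" or "wrist"; returns the picture (400x640x3 uint8, red, green, blue); there is no depth.
- calibration(name): a dict with "mtx" (3x3 intrinsics, pixels), "k1" (the pictures are not rectified: a ray, as slopes to the right and down, at radius r is drawn at 1 + k1 r^2 times it, then the intrinsics apply), "origin" and "rotation" of the camera in the world; the wrist camera has in their place "tool_from_camera" (4x4, takes a point from camera to tool coordinates, whose origin is the TCP and whose axes are the tool frame's). Camera axes: x right, y up, looking along -z (the intrinsics and any distortion apply to the point x, -y, -z); pixel columns grow to the right and rows downward; lengths in m; the calibration is good to about 2 mm. A picture is of the moment at which its call begins: read the wrist's pose just before it. calibration takes no time and is no camera call.
- job.finish_job(): hands the job in, once; it reports no verdict.
The state is a dict: "t": time; "q": joint angles; "dq": joint speeds; "effort": joint torques, N m; "tool_pos": TCP position; "tool_rot": TCP orientation; "contact_force": force on the tool from outside, world axes, zero at the start; "wrist_torque": the same for the moment, N m; "opening": finger opening in m.
Only numpy, scipy, OpenCV 4.12 (cv2) and the standard library are available. Lean on these libraries where they do the work, as an engineer would, in place of code of your own. Each camera call takes 0.05 s, during which the arm holds its last target.

## Working session

There is one attempt and no reset: what is moved stays moved. The work goes in short steps, Python scripts to look and compute and a tool call to move; the robot and the scene stay as the last step left them, time stands still between calls to the robot, and variables do not carry over. Pictures are saved under pics/ and viewed, and the job is handed in when it is done.

Besides the shell and the picture viewer there is one more tool, called after "Emit:" as name([rows], argument=value, ...), one row to a line, values as JSON. jog_arm: Moves the arm, as the interface text tells. Its arguments: {"type":"object","properties":{"deltas":{"type":"array","items":{"type":"array"}},"squeeze":{"type":"number"}},"required":["deltas"]}

```bash
ls; mkdir -p pics
python3 - <<'E'
from station import ctrl, get_image, calibration, job
import cv2
print(ctrl.get_obs())
for n in ["scene","top","wrist"]:
    print(n,calibration(n))
    cv2.imwrite(f"pics/{n}0.png",get_image(n)[:,:,::-1])
E
```

```text
pics
{'t': 0.0, 'q': array([ 1.20199031e+00,  5.33429334e-02,  1.61427544e+00, -7.76177832e-06,
        1.47598355e+00, -1.18959168e-01]), 'dq': array([-0.00116813,  0.00052749,  0.00022845, -0.00088016, -0.00215411,
       -0.00110197]), 'effort': array([-2.35496473e-04, -3.93695605e+01, -3.70167160e+01, -2.11681827e-04,
        6.94980263e-03, -9.62461087e-06]), 'tool_pos': array([0.15429   , 0.60502618, 0.23008273]), 'tool_rot': array([ 2.48009437,  1.9267022 , -0.00269744]), 'contact_force': array([-0.21603293,  0.3761798 ,  0.32890875]), 'wrist_torque': array([-0.02025501, -0.01142942,  0.02030513]), 'opening': 0.08577034879149015}
scene {'mtx': array([[363.65405353,   0.        , 321.5823709 ],
       [  0.        , 363.65405353, 193.42897348],
       [  0.        ,   0.        ,   1.        ]]), 'k1': -0.0710414120947205, 'origin': array([ 0.27382238, -0.46857595,  0.60622156]), 'rotation': array([ 0.83924035, -0.23517327, -0.5137399 ])}
top {'mtx': array([[376.76553292,   0.        , 314.78336575],
       [  0.        , 376.76553292, 200.45992064],
       [  0.        ,   0.        ,   1.        ]]), 'k1': -0.03842582344885133, 'origin': array([0.46892845, 0.08537828, 1.02312829]), 'rotation': array([ 0.14057883, -0.09667506, -1.55267767])}
wrist {'mtx': array([[308.46663347,   0.        , 323.00119636],
       [  0.        , 308.46663347, 198.03450325],
       [  0.        ,   0.        ,   1.        ]]), 'k1': -0.017458407030980776, 'tool_from_camera': array([[ 9.99999511e-01,  1.39816225e-04,  9.78973430e-04,
        -3.90046540e-04],
       [ 4.36660950e-04, -9.50648873e-01, -3.10268481e-01,
        -7.89149990e-02],
       [ 8.87279420e-04,  3.10268757e-01, -9.50648469e-01,
        -1.42297661e-01],
       [ 0.00000000e+00,  0.00000000e+00,  0.00000000e+00,
         1.00000000e+00]])}
```

View pics/top0.png

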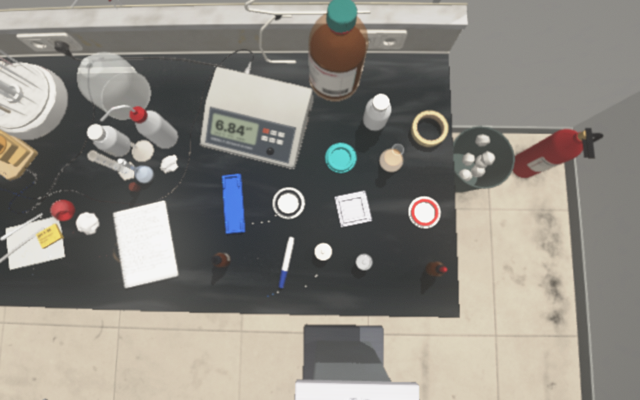

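View pics/scene0.png

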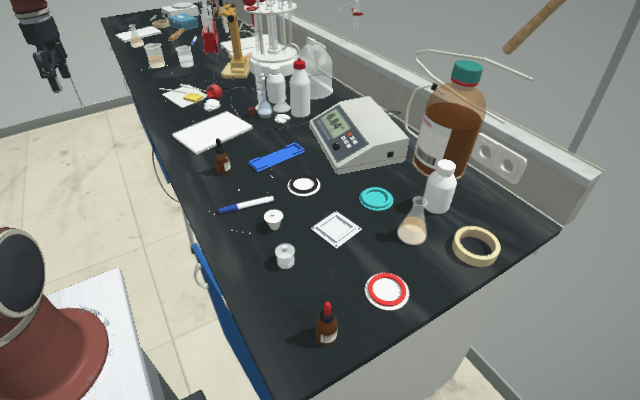

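View pics/wrist0.png

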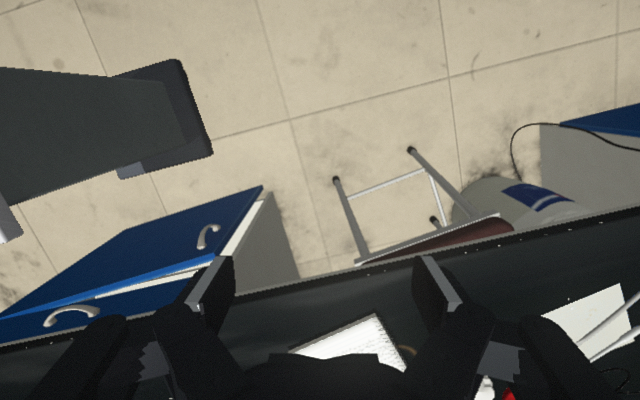

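The top view shows these: red dropper (437,269), black dropper (221,260), crucible (323,252), glass pot (363,262), marker (287,262), black ring (289,203), square tray (353,209), red ring (425,212) and blue tray (233,204). The turquoise look-alike is at (341,157). Next I'll enlarge the crops to measure them.

```bash
cat > h.py <<'E'
import numpy as np, cv2
from scipy.spatial.transform import Rotation as R
from station import ctrl, get_image, calibration, job
def cam(name,obs=None):
    c=calibration(name)
    if name=="wrist":
        T=np.eye(4);T[:3,:3]=R.from_rotvec(obs["tool_rot"]).as_matrix();T[:3,3]=obs["tool_pos"]
        T=T@c["tool_from_camera"];return c,T[:3,3],T[:3,:3]
    return c,np.array(c["origin"]),R.from_rotvec(c["rotation"]).as_matrix()
def rays(name,px,obs=None):
    c,o,Rm=cam(name,obs)
    p=cv2.undistortPoints(np.array(px,float).reshape(-1,1,2),c["mtx"],np.array([c["k1"],0,0,0])).reshape(-1,2)
    d=np.c_[p[:,0],-p[:,1],-np.ones(len(p))]@Rm.T
    return o,d
def plane(name,px,z,obs=None):
    o,d=rays(name,px,obs); return o+d*((z-o[2])/d[:,2])[:,None]
def proj(name,P,obs=None):
    c,o,Rm=cam(name,obs); q=(np.atleast_2d(P)-o)@Rm; s=np.c_[q[:,0]/-q[:,2],-q[:,1]/-q[:,2]]
    r2=(s**2).sum(1,keepdims=True); s=s*(1+c["k1"]*r2); return s@np.diag(c["mtx"])[:2].__class__([[c["mtx"][0,0],0],[0,c["mtx"][1,1]]])+c["mtx"][:2,2] if False else s*c["mtx"][0,0]+c["mtx"][:2,2]
def tri(a,b):
    (o1,d1),(o2,d2)=a,b; d1=d1[0]/np.linalg.norm(d1[0]);d2=d2[0]/np.linalg.norm(d2[0])
    s=np.linalg.lstsq(np.c_[d1,-d2],o2-o1,rcond=None)[0]
    p,q=o1+s[0]*d1,o2+s[1]*d2; return (p+q)/2,np.linalg.norm(p-q)
E
python3 - <<'E'
import cv2
t=cv2.imread("pics/top0.png");s=cv2.imread("pics/scene0.png")
cv2.imwrite("pics/tc.png",cv2.resize(t[140:300,200:460],None,fx=3,fy=3,interpolation=cv2.INTER_CUBIC))
cv2.imwrite("pics/sc.png",cv2.resize(s[130:360,200:440],None,fx=2.5,fy=2.5,interpolation=cv2.INTER_CUBIC))
E
```

```text
(no output)
```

View pics/tc.png

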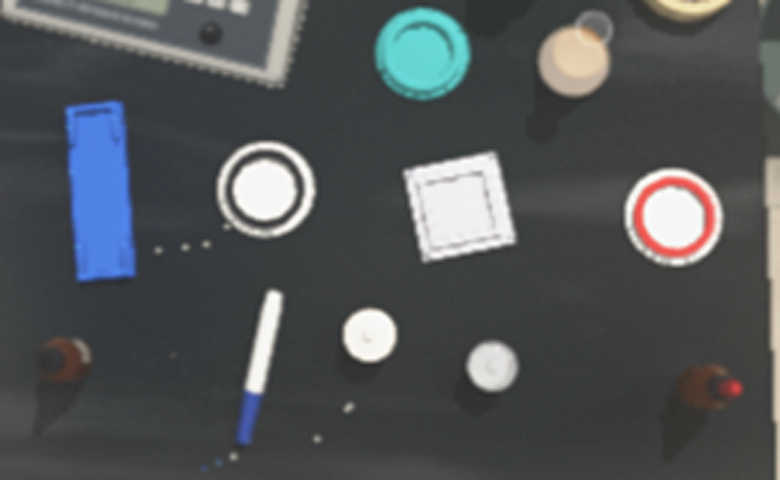

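View pics/sc.png

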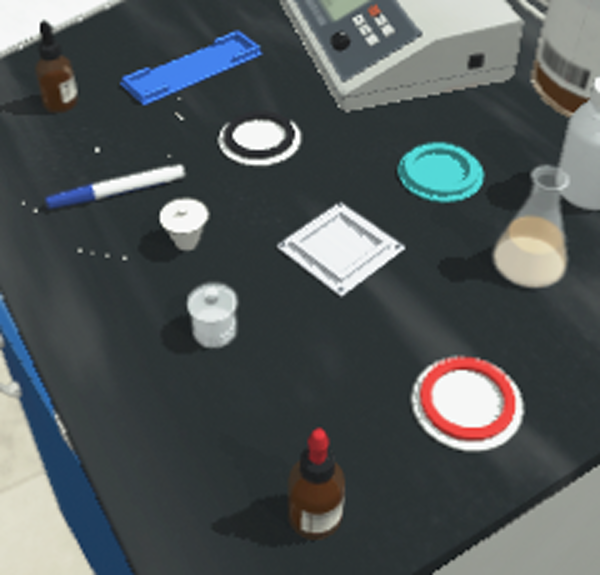

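Run:
```python
from h import *
t=cv2.imread("pics/top0.png");s=cv2.imread("pics/scene0.png")
def blobs(img,m,mn=15):
    n,l,st,c=cv2.connectedComponentsWithStats(m.astype(np.uint8),connectivity=8)
    return [(st[i],c[i],(l==i)) for i in range(1,n) if st[i][4]>=mn]
i=t.astype(int); B,G,Rr=i[...,0],i[...,1],i[...,2]
roi=np.zeros(B.shape,bool); roi[140:300,210:450]=1
print("nondark")
for st,c,m in blobs(t,roi&(i.max(2)>110)):
    cn=cv2.findContours(m.astype(np.uint8),0,2)[0][0]
    e=cv2.minAreaRect(cn); 
    print(st,c.round(1),"col",i[m].mean(0).round(),"rect",np.round(e[0],1),np.round(e[1],1),round(e[2],1),"pl z.008",plane("top",e[0],0.008).round(4))
print("brown/red")
for nm,img in (("top",t),("scene",s)):
    i=img.astype(int);B,G,Rr=i[...,0],i[...,1],i[...,2]
    roi=np.zeros(B.shape,bool)
    if nm=="top": roi[200:300,205:460]=1
    else: roi[130:360,200:420]=1
    for st,c,m in blobs(img,roi&(Rr>1.5*B)&(Rr>45)&(Rr-B>25),8): print(nm,st,c.round(1),i[m].mean(0).round())
```

```text
nondark
[213 140  40  10 102] [234.4 144. ] col [124. 121. 118.] rect [232.6 143.4] [39.8  2.9] 14.0 pl z.008 [[0.7831 0.3493 0.008 ]]
[233 140  24   5  74] [247.3 141.4] col [131. 147. 139.] rect [244.5 142. ] [ 4. 23.] 90.0 pl z.008 [[0.7875 0.3158 0.008 ]]
[262 140  22   5  67] [274.9 141.4] col [160. 165. 166.] rect [272.5 142. ] [ 4. 21.] 90.0 pl z.008 [[0.788  0.2366 0.008 ]]
[210 140  92  29 685] [265.3 154.2] col [149. 154. 156.] rect [255.5 154. ] [28. 91.] 90.0 pl z.008 [[0.7529 0.2832 0.008 ]]
[416 140  28   7 130] [429.1 142.2] col [138. 174. 188.] rect [429.5 143. ] [ 6. 27.] 90.0 pl z.008 [[ 0.7893 -0.2012  0.008 ]]
[325 142  32  31 768] [340.4 157.3] col [189. 192.  92.] rect [340.5 157. ] [30. 31.] 90.0 pl z.008 [[0.7464 0.0459 0.008 ]]
[379 144  25  28 490] [391.7 158.7] col [154. 177. 193.] rect [391.  157.5] [27. 24.] 90.0 pl z.008 [[ 0.7464 -0.0936  0.008 ]]
[ 222  173   23   61 1180] [233.  203.3] col [214. 121.  76.] rect [232.8 203. ] [59.4 20.2] 85.8 pl z.008 [[0.6137 0.3401 0.008 ]]
[272 187  33  32 329] [288.5 202.6] col [184. 189. 191.] rect [288.  202.5] [
[... 813 characters left out ...]
41 267   7   5  24] [444.1 269. ] col [ 62.  63. 148.] rect [444. 269.] [5.7 4.2] 45.0 pl z.008 [[ 0.4446 -0.2296  0.008 ]]
brown/red
top [411 200  27  26 221] [424.4 212.4] [103. 109. 232.]
top [218 253   9  13  65] [222.5 259. ] [50. 60. 85.]
top [429 262  12  14  90] [433.4 268. ] [48. 59. 81.]
top [440 266   8   7  42] [443.3 269. ] [ 60.  61. 127.]
scene [347 132   5   4  17] [349.1 133.6] [ 73.  91. 156.]
scene [215 153  15  21 189] [221.4 162.8] [32. 49. 71.]
scene [414 157   6  12  38] [417.1 162.2] [33. 53. 75.]
scene [368 272  38  34 486] [386.7 289.1] [ 75.  79. 221.]
scene [323 301   9  15 105] [326.8 308. ] [ 45.  42. 136.]
scene [316 316  22  26 286] [326.1 328.1] [29. 47. 73.]
```

```bash
python3 - <<'E'
from h import *
T=lambda a,b:print(a,b,*[np.round(x,4) for x in tri(rays("top",[a]),rays("scene",[b]))])
print("red bulb"); T((444,269),(326.8,308)); print(plane("top",[(443.5,269)],.093),plane("scene",[(326.8,308)],.093))
print("red body");T((433,268),(326.1,328.1))
print("blk body");T((222.5,259),(221.4,162.8))
# black bulb tip scene and top
s=cv2.imread("pics/scene0.png").astype(int)
i=s
def bl(m):
    n,l,st,c=cv2.connectedComponentsWithStats(m.astype(np.uint8),connectivity=8); return [(st[k],c[k].round(1),l==k) for k in range(1,n) if st[k][4]>15]
roi=np.zeros(s.shape[:2],bool);roi[130:360,200:440]=1
for st,c,m in bl(roi&(s.max(2)>110)):
    e=cv2.minAreaRect(cv2.findContours(m.astype(np.uint8),0,2)[0][0]);print(st,c,s[m].mean(0).round(),np.round(e[0],1),plane("scene",[e[0]],.006).round(4))
print("pot lid/crucible"); print(plane("top",[(363.8,261.5),(322.7,251.4)],.04).round(4))
for zz in(.0,.04): print(plane("scene",[(285,247),(273.5,214)],zz).round(4))
c=[(290,299),(279,301)]
E
python3 - <<'E'
import cv2
t=cv2.imread("pics/top0.png");s=cv2.imread("pics/scene0.png")
a=cv2.resize(t[245:285,205:245],None,fx=8,fy=8,interpolation=0)
b=cv2.resize(s[135:185,200:240],None,fx=8,fy=8,interpolation=0)[:400]
c=cv2.resize(s[290:350,300:350],None,fx=6,fy=6,interpolation=0)
import numpy as np
W=np.zeros((400,800,3),np.uint8);W[:320,:320]=a;W[:400,320:640]=b[:400,:320];cv2.imwrite("pics/z.png",W)
cv2.imwrite("pics/z2.png",c)
E
```

```text
red bulb
(444, 269) (326.8, 308) [ 0.4462 -0.2026  0.0943] 0.0012
[[ 0.44666546 -0.20205445  0.093     ]] [[ 0.44599527 -0.20174248  0.093     ]]
red body
(433, 268) (326.1, 328.1) [ 0.4476 -0.1972  0.0209] 0.001
blk body
(222.5, 259) (221.4, 162.8) [0.4595 0.3555 0.0293] 0.0039
[200 130  49  23 561] [216.2 137.1] [229. 230. 228.] [224. 141.] [[0.5107 0.4955 0.006 ]]
[ 312  130   98   45 2281] [369.6 150.4] [156. 162. 158.] [360.5 152. ] [[0.8317 0.2276 0.006 ]]
[322 130   9  10  36] [326.1 134.4] [124. 119. 109.] [325.9 134.2] [[0.7976 0.3641 0.006 ]]
[327 130  21   9 105] [336.  132.7] [141. 160. 144.] [337. 134.] [[0.8279 0.3472 0.006 ]]
[ 397  130   43  115 2272] [423.3 189.5] [152. 163. 163.] [421.5 186.7] [[0.8735 0.0154 0.006 ]]
[347 132  11  13  61] [352.1 138. ] [144. 152. 166.] [352.  137.7] [[0.8557 0.3051 0.006 ]]
[341 135  11  14  64] [345.8 141.6] [173. 177. 170.] [345.7 141.5] [[0.8267 0.2968 0.006 ]]
[248 142  57  30 668] [276.  156.6] [216. 119.  64.] [275.9 156.5] [[0.6104 0.336  0.006 ]]
[224 161   7  10  49] [227.  165.6] [144. 156. 157.] [227.  165.6] [[0.4741 0.
[... 723 characters left out ...]
.2 279.1] [[0.3095 0.0197 0.006 ]]
[ 200  270   38   90 1638] [211.5 329.2] [192. 210. 212.] [218.5 314.5] [[ 0.2968 -0.0651  0.006 ]]
[ 364  272   46   39 1348] [386.7 291. ] [168. 171. 224.] [386.7 291.1] [[ 0.5938 -0.186   0.006 ]]
[323 301   8  14  82] [327.  307.8] [ 46.  42. 149.] [326.5 307.5] [[ 0.4753 -0.1553  0.006 ]]
[ 373  316   67   44 1505] [416.8 344.8] [147. 154. 150.] [406.  337.5] [[ 0.5619 -0.2796  0.006 ]]
[321 331  16  12  96] [328.8 337.9] [134. 145. 145.] [328.9 337.5] [[ 0.4472 -0.2082  0.006 ]]
pot lid/crucible
[[ 0.4615 -0.0145  0.04  ]
 [ 0.4857  0.0915  0.04  ]]
[[0.4792 0.0224 0.    ]
 [0.5031 0.1297 0.    ]]
[[ 0.4656 -0.01    0.04  ]
 [ 0.4879  0.0902  0.04  ]]
```

View pics/z.png

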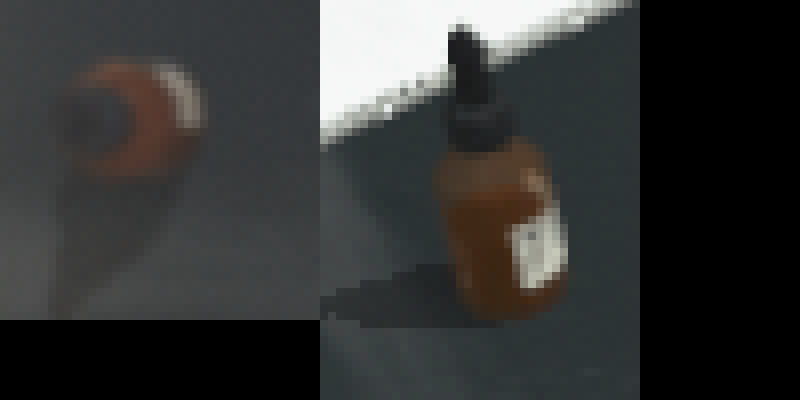

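```bash
cat >> h.py <<'E'
def Rt(psi,th):
    """tool pointing heading psi, tilt th from straight down (deg), camera (-y) on top"""
    p,t=np.radians([psi,th]); z=np.array([np.cos(p)*np.sin(t),np.sin(p)*np.sin(t),-np.cos(t)])
    u=np.array([np.cos(p)*np.cos(t),np.sin(p)*np.cos(t),np.sin(t)]); y=-u
    return np.c_[np.cross(y,z),y,z]
def delta(pos,Rm,o=None):
    o=o or ctrl.get_obs(); R0=R.from_rotvec(o["tool_rot"]).as_matrix()
    print("q",o["q"].round(3),"t",round(o["t"],2),"pos",o["tool_pos"].round(4),"F",o["contact_force"].round(1),"open",round(o["opening"],4))
    rv=R.from_matrix(R0.T@Rm).as_rotvec(degrees=True); print("turn",rv.round(1),round(np.linalg.norm(rv),1),"shift",(R0.T@(np.array(pos)-o["tool_pos"])).round(4))
E
python3 - <<'E'
from h import *
o=ctrl.get_obs();print(R.from_rotvec(o["tool_rot"]).as_matrix().round(3))
print(Rt(0,0))
for psi in (0,-24,90,-90): delta([.42,.2,.28],Rt(psi,30))
print(tri(rays("top",[(222.8,259.8)]),rays("scene",[(222.5,163.8)])), plane("top",[(217,259.8)],.09),plane("scene",[(218,142)],.098))
E
```

```text
[[ 0.247  0.969 -0.001]
 [ 0.969 -0.247 -0.002]
 [-0.002 -0.    -1.   ]]
[[ 0. -1.  0.]
 [-1. -0.  0.]
 [ 0. -0. -1.]]
q [ 1.202  0.053  1.614 -0.     1.476 -0.119] t 0.15 pos [0.1543 0.6051 0.2303] F [-0.1  0.2 -0.2] open 0.0853
turn [  5.5  43.  160.4] 166.2 shift [-0.327   0.3576 -0.0492]
q [ 1.202  0.053  1.614 -0.     1.476 -0.119] t 0.15 pos [0.1543 0.6051 0.2303] F [-0.1  0.2 -0.2] open 0.0853
turn [   3.6  -44.2 -164.8] 170.6 shift [-0.327   0.3576 -0.0492]
q [ 1.202  0.053  1.614 -0.     1.476 -0.119] t 0.15 pos [0.1543 0.6051 0.2303] F [-0.1  0.2 -0.2] open 0.0853
turn [25.5 19.9 73.8] 80.6 shift [-0.327   0.3576 -0.0492]
q [ 1.202  0.053  1.614 -0.     1.476 -0.119] t 0.15 pos [0.1543 0.6051 0.2303] F [-0.1  0.2 -0.2] open 0.0853
turn [  21.1  -27.2 -101.6] 107.3 shift [-0.327   0.3576 -0.0492]
(array([0.45950496, 0.35486214, 0.02611513]), np.float64(0.0004955024057848185)) [[0.45959673 0.35217099 0.09      ]] [[0.45942915 0.35144879 0.098     ]]
```

Run:
```python
from h import *
delta([.40,.15,.28],Rt(110,0)); delta([.40,.15,.28],Rt(110,40))
```

```text
q [ 1.202  0.053  1.614 -0.     1.476 -0.119] t 0.15 pos [0.1543 0.6051 0.2303] F [-0.1  0.2 -0.2] open 0.0853
turn [ 0.   0.1 55.7] 55.7 shift [-0.3804  0.3505 -0.0491]
q [ 1.202  0.053  1.614 -0.     1.476 -0.119] t 0.15 pos [0.1543 0.6051 0.2303] F [-0.1  0.2 -0.2] open 0.0853
turn [36.8 19.5 53.3] 67.6 shift [-0.3804  0.3505 -0.0491]
```

Emit:
jog_arm([
  [[36.8,19.5,53.3],[-0.38,0.35,-0.05],0.085],
  [[36.8,19.5,53.3],[-0.38,0.35,-0.05],0.085],
  [[36.8,19.5,53.3],[-0.38,0.35,-0.05],0.085],
  [[36.8,19.5,53.3],[-0.38,0.35,-0.05],0.085],
  [[36.8,19.5,53.3],[-0.38,0.35,-0.05],0.085],
  [[36.8,19.5,53.3],[-0.38,0.35,-0.05],0.085],
  [[36.8,19.5,53.3],[-0.38,0.35,-0.05],0.085],
  [[36.8,19.5,53.3],[-0.38,0.35,-0.05],0.085],
  [[36.8,19.5,53.3],[-0.38,0.35,-0.05],0.085],
  [[36.8,19.5,53.3],[-0.38,0.35,-0.05],0.085],
  [[36.8,19.5,53.3],[-0.38,0.35,-0.05],0.085],
  [[36.8,19.5,53.3],[-0.38,0.35,-0.05],0.085],
])

```text
t: 1.15
tool_pos: [0.391, 0.165, 0.2791]
tool_rot: [-2.411, -0.423, 0.153]
contact_force: [0.9, 1.1, -0.3]
opening: 0.0851
```

Run:
```python
from h import *
p=np.array([.4465,-.201,.035]); 
for psi,th in((66,40),(66,60)):
    Rm=Rt(psi,th); delta(p+Rm[:,2]*(.019-.11)+[0,0,.12],Rm)
```

```text
q [-0.175 -0.372  2.019  0.617  1.834 -0.462] t 1.15 pos [0.391  0.165  0.2791] F [ 0.9  1.1 -0.3] open 0.0851
turn [-0.1 28.2 33.6] 43.9 shift [-0.1127  0.3449 -0.2195]
q [-0.175 -0.372  2.019  0.617  1.834 -0.462] t 1.15 pos [0.391  0.165  0.2791] F [ 0.9  1.1 -0.3] open 0.0851
turn [18.9 33.8 28.3] 48.0 shift [-0.1268  0.3717 -0.2104]
```

Emit:
jog_arm([
  [[18.9,33.8,28.3],[-0.127,0.372,-0.21],0.085],
  [[18.9,33.8,28.3],[-0.127,0.372,-0.21],0.085],
  [[18.9,33.8,28.3],[-0.127,0.372,-0.21],0.085],
  [[18.9,33.8,28.3],[-0.127,0.372,-0.21],0.085],
  [[18.9,33.8,28.3],[-0.127,0.372,-0.21],0.085],
  [[18.9,33.8,28.3],[-0.127,0.372,-0.21],0.085],
  [[18.9,33.8,28.3],[-0.127,0.372,-0.21],0.085],
  [[18.9,33.8,28.3],[-0.127,0.372,-0.21],0.085],
  [[18.9,33.8,28.3],[-0.127,0.372,-0.21],0.085],
  [[18.9,33.8,28.3],[-0.127,0.372,-0.21],0.085],
  [[18.9,33.8,28.3],[-0.127,0.372,-0.21],0.085],
  [[18.9,33.8,28.3],[-0.127,0.372,-0.21],0.085],
])

```text
t: 2.15
tool_pos: [0.4151, -0.2749, 0.1988]
tool_rot: [-2.058, 0.44, -0.254]
contact_force: [-0.3, 0.8, 0.0]
opening: 0.0849
```

Run:
```python
from h import *
p=np.array([.4465,-.201,.035]); Rm=Rt(66,60)
delta(p+Rm[:,2]*(.019-.11)+[0,0,.12],Rm)
delta(p+Rm[:,2]*(.019-.11),Rm)
o=ctrl.get_obs();im=get_image("wrist");cv2.imwrite("pics/w1.png",im[:,:,::-1])
print(proj("wrist",[p,p+[0,0,-.035],p+[0,0,.073]],o))
```

```text
q [-1.13   0.133  1.831  0.77   1.906 -0.734] t 2.15 pos [ 0.4151 -0.2749  0.1988] F [-0.3  0.8  0. ] open 0.0849
turn [ 0.  -0.1 -0.1] 0.1 shift [-0.0014 -0.0022  0.0005]
q [-1.13   0.133  1.831  0.77   1.906 -0.734] t 2.15 pos [ 0.4151 -0.2749  0.1988] F [-0.3  0.8  0. ] open 0.0849
turn [ 0.  -0.1 -0.1] 0.1 shift [-0.0014  0.1017  0.0605]
[[320.80046361 271.8348275 ]
 [320.95522454 286.3757743 ]
 [320.38580264 232.76555845]]
```

View pics/w1.png

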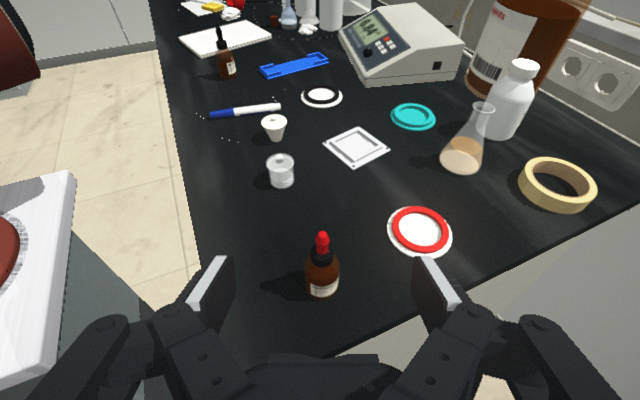

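The wrist view shows the red bottle centred at column 322, with its tip at row 232 and base at about 297. That agrees with the predicted projection, so I'll descend and grasp.

Emit:
jog_arm([
  [[0,0,0],[0,0.034,0.02],0.085],
  [[0,0,0],[0,0.068,0.04],0.085],
  [[0,0,0],[0,0.102,0.06],0.085],
  [[0,0,0],[0,0.102,0.08],0.085],
  [[0,0,0],[0,0.102,0.1],0.085],
  [[0,0,0],[0,0.102,0.12],0.085],
  [[0,0,0],[0,0.102,0.14],0.085],
  [[0,0,0],[0,0.102,0.155],0.085],
  [[0,0,0],[0,0.102,0.165],0.085],
  [[0,0,0],[0,0.102,0.174],0.085],
  [[0,0,0],[0,0.102,0.174],0.085],
  [[0,0,0],[0,0.102,0.174],0.085],
], squeeze=40)

```text
t: 3.2
tool_pos: [0.4557, -0.1792, 0.0254]
tool_rot: [-2.059, 0.434, -0.252]
contact_force: [-0.2, 0.7, 0.6]
opening: 0.085
```

Run:
```python
from h import *
p=np.array([.4465,-.201,.035]); Rm=Rt(66,60)
delta(p+Rm[:,2]*(.019+.004),Rm)
im=get_image("wrist");cv2.imwrite("pics/w2.png",im[:,:,::-1])
```

```text
q [-0.98   0.331  1.964  0.822  1.586 -0.887] t 3.2 pos [ 0.4557 -0.1792  0.0254] F [-0.2  0.7  0.6] open 0.085
turn [-0.   0.1  0.2] 0.2 shift [ 0.0004  0.0035 -0.0023]
```

View pics/w2.png

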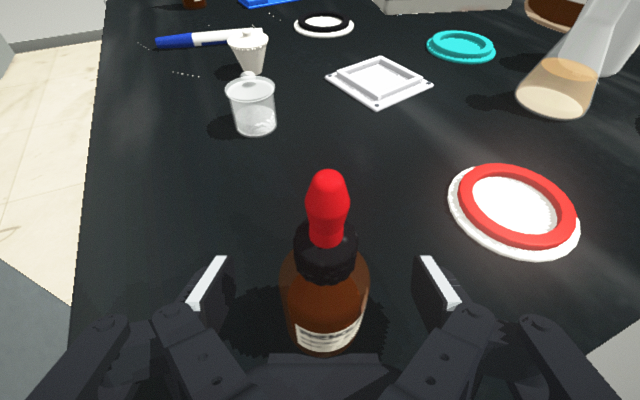

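The bottle stands between the pads (centre column 325). I'll close on it.

Emit:
jog_arm([
  [[0,0,0],[0,0,0],0.06],
  [[0,0,0],[0,0,0],0.045],
  [[0,0,0],[0,0,0],0.035],
  [[0,0,0],[0,0,0],0.025],
  [[0,0,0],[0,0,0],0.02],
  [[0,0,0],[0,0,0],0.02],
  [[0,0,0],[0,0,0],0.02],
  [[0,0,0],[0,0,0],0.02],
], squeeze=40)

```text
t: 3.92
tool_pos: [0.4557, -0.1796, 0.0255]
tool_rot: [-2.059, 0.434, -0.253]
contact_force: [-1.0, -1.6, 2.1]
opening: 0.0364
```

Run:
```python
from h import *
Rm=Rt(66,60); o=ctrl.get_obs()
delta(o["tool_pos"]+[0,0,.06],Rm)
im=get_image("wrist");cv2.imwrite("pics/w3.png",im[:,:,::-1])
```

```text
q [-0.981  0.332  1.964  0.822  1.586 -0.887] t 3.92 pos [ 0.4557 -0.1796  0.0255] F [-1.  -1.6  2.1] open 0.0364
turn [-0.   0.1  0.2] 0.2 shift [ 0.0001 -0.052  -0.03  ]
```

View pics/w3.png

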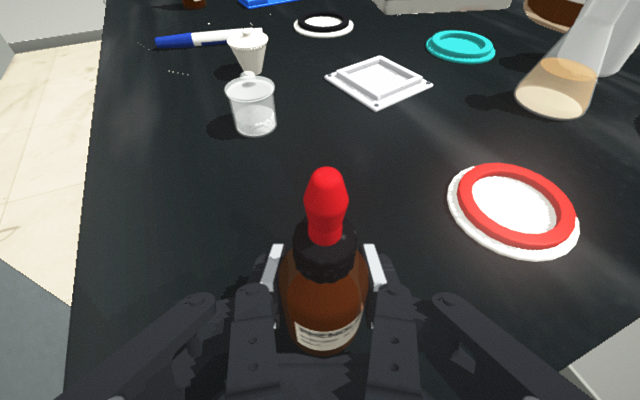

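Run:
```python
from h import *
o=ctrl.get_obs(); im=cv2.imread("pics/w3.png").astype(int);B,G,Rr=im[...,0],im[...,1],im[...,2]
m=((Rr>120)&(Rr>2*G)&(Rr>2*B)).astype(np.uint8)
n,l,st,c=cv2.connectedComponentsWithStats(m)
for k in range(1,n):
    if st[k][4]>100: print(st[k],c[k])
    if st[k][4]>100:
        e=cv2.fitEllipse(max(cv2.findContours((l==k).astype(np.uint8),0,1)[0],key=len)); print("ell",e)
        print(plane("wrist",[e[0]],.011,o), plane("wrist",[e[0]],.091,o))
for r in (168,170): print(plane("wrist",[(326,r)],.106,o))
```

```text
[ 457  162  120   87 3999] [517.86546637 206.50712678]
ell ((516.0698852539062, 205.51185607910156), (76.84767150878906, 123.05264282226562), 112.298095703125)
[[ 0.59308497 -0.18794165  0.011     ]] [[ 0.50454178 -0.22353757  0.091     ]]
[ 304  166   45   79 2712] [325.73820059 204.96091445]
ell ((325.75958251953125, 204.73342895507812), (41.6110954284668, 81.17237854003906), 1.4323712587356567)
[[ 0.47781894 -0.13631921  0.011     ]] [[ 0.44900181 -0.19866373  0.091     ]]
[[ 0.44929209 -0.19787166  0.106     ]]
[[ 0.44895126 -0.1986277   0.106     ]]
```

Run:
```python
from h import *
o=ctrl.get_obs(); Rm=R.from_rotvec(o["tool_rot"]).as_matrix()
for w in ([0,0,.05],[.146,.014,.05],[.146,.014,.012]): print((Rm.T@w).round(4))
```

```text
[ 0.0001 -0.0433 -0.025 ]
[ 0.1279 -0.079   0.0374]
[ 0.1279 -0.0461  0.0564]
```

Emit:
jog_arm([
  [[0,0,0],[0,-0.015,-0.008],0.02],
  [[0,0,0],[0,-0.03,-0.017],0.02],
  [[0,0,0],[0,-0.043,-0.025],0.02],
  [[0,0,0],[0.016,-0.048,-0.017],0.02],
  [[0,0,0],[0.035,-0.053,-0.007],0.02],
  [[0,0,0],[0.055,-0.058,0.003],0.02],
  [[0,0,0],[0.075,-0.064,0.012],0.02],
  [[0,0,0],[0.095,-0.07,0.022],0.02],
  [[0,0,0],[0.112,-0.075,0.03],0.02],
  [[0,0,0],[0.128,-0.079,0.037],0.02],
  [[0,0,0],[0.128,-0.079,0.037],0.02],
  [[0,0,0],[0.128,-0.079,0.037],0.02],
])

```text
t: 4.97
tool_pos: [0.6014, -0.1649, 0.0745]
tool_rot: [-2.059, 0.433, -0.25]
contact_force: [0.7, -0.5, -0.7]
opening: 0.0364
```

Run:
```python
from h import *
o=ctrl.get_obs(); delta([.6017,-.1656,.0375],Rt(66,60)); delta([.6017,-.1656,.0295],Rt(66,60))
im=get_image("wrist");cv2.imwrite("pics/w4.png",im[:,:,::-1])
im=get_image("scene");cv2.imwrite("pics/s4.png",im[:,:,::-1])
```

```text
q [-0.771  0.416  1.733  0.947  1.55  -0.669] t 4.97 pos [ 0.6014 -0.1649  0.0745] F [ 0.7 -0.5 -0.7] open 0.0364
turn [0.  0.2 0.1] 0.2 shift [0.0005 0.0323 0.018 ]
q [-0.771  0.416  1.733  0.947  1.55  -0.669] t 4.97 pos [ 0.6014 -0.1649  0.0745] F [ 0.7 -0.5 -0.7] open 0.0364
turn [0.  0.2 0.1] 0.2 shift [0.0005 0.0392 0.022 ]
```

View pics/w4.png

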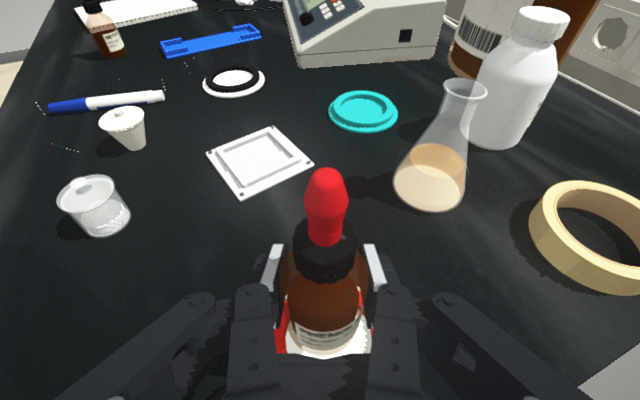

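View pics/s4.png

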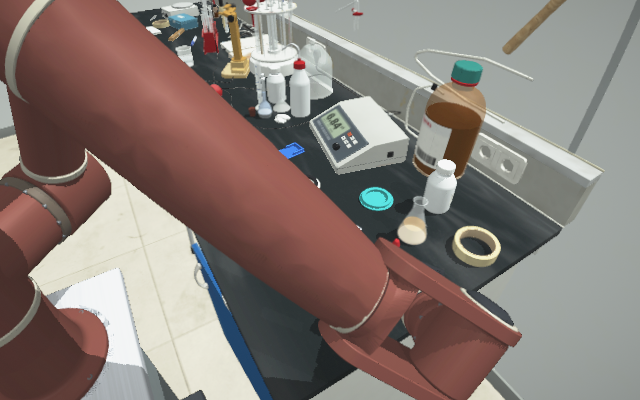

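The bottle is held upright over the red ring (visible around columns 275–372). I'll lower it gently and watch the force.

Emit:
jog_arm([
  [[0,0,0],[0,0.01,0.006],0.02],
  [[0,0,0],[0,0.02,0.011],0.02],
  [[0,0,0],[0,0.027,0.015],0.02],
  [[0,0,0],[0,0.032,0.018],0.02],
  [[0,0,0],[0,0.035,0.02],0.02],
  [[0,0,0],[0,0.037,0.021],0.02],
  [[0,0,0],[0,0.0375,0.0212],0.02],
  [[0,0,0],[0,0.0375,0.0212],0.02],
  [[0,0,0],[0,0.0375,0.0212],0.02],
])

```text
t: 5.82
tool_pos: [0.6017, -0.1662, 0.0326]
tool_rot: [-2.059, 0.434, -0.253]
contact_force: [0.3, 0.7, -1.3]
opening: 0.036
```

Run:
```python
from h import *
o=ctrl.get_obs(); delta([.6017,-.1656,.0295],Rt(66,60))
im=get_image("wrist");cv2.imwrite("pics/w5.png",im[:,:,::-1])
```

```text
q [-0.773  0.489  1.725  0.95   1.512 -0.722] t 5.82 pos [ 0.6017 -0.1662  0.0326] F [ 0.3  0.7 -1.3] open 0.036
turn [-0.   0.1  0.2] 0.2 shift [-0.0003  0.0024  0.002 ]
```

View pics/w5.png

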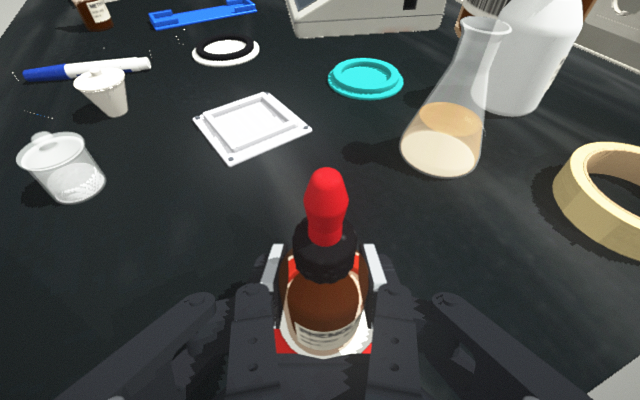

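Emit:
jog_arm([
  [[0,0,0],[0,0.0009,0.0005],0.02],
  [[0,0,0],[0,0.0017,0.001],0.02],
  [[0,0,0],[0,0.0026,0.0015],0.02],
  [[0,0,0],[0,0.0026,0.0015],0.02],
])

```text
t: 6.2
tool_pos: [0.6016, -0.166, 0.0296]
tool_rot: [-2.058, 0.434, -0.253]
contact_force: [-0.7, 0.4, 0.4]
opening: 0.0363
```

Emit:
jog_arm([
  [[0,0,0],[0,0.0009,0.0005],0.02],
  [[0,0,0],[0,0.0009,0.0005],0.02],
])

```text
t: 6.37
tool_pos: [0.6016, -0.166, 0.0296]
tool_rot: [-2.057, 0.433, -0.253]
contact_force: [-3.1, 0.2, 5.9]
opening: 0.0368
```

Emit:
jog_arm([
  [[0,0,0],[0,0.0009,0.0005],0.02],
  [[0,0,0],[0,0.0009,0.0005],0.02],
])

```text
t: 6.53
tool_pos: [0.6017, -0.166, 0.0296]
tool_rot: [-2.055, 0.431, -0.253]
contact_force: [-3.6, -0.7, 9.6]
opening: 0.0362
```

Contact came at exactly the floor height (TCP z 0.0296), with about 9 N upward. I'll release and back out along the tool axis.

Emit:
jog_arm([
  [[0,0,0],[0,-0.0006,-0.0003],0.02],
  [[0,0,0],[0,-0.0006,-0.0003],0.034],
  [[0,0,0],[0,-0.0006,-0.0003],0.042],
  [[0,0,0],[0,-0.0006,-0.0003],0.06],
  [[0,0,0],[0,-0.0006,-0.0003],0.085],
  [[0,0,0],[0,-0.0006,-0.0003],0.085],
  [[0,0,0],[0,-0.0006,-0.0003],0.085],
  [[0,0,0],[0,-0.0006,-0.02],0.085],
  [[0,0,0],[0,-0.0006,-0.045],0.085],
  [[0,0,0],[0,-0.0006,-0.07],0.085],
  [[0,0,0],[0,-0.0006,-0.1],0.085],
  [[0,0,0],[0,-0.0006,-0.13],0.085],
])

```text
t: 7.53
tool_pos: [0.5553, -0.2691, 0.0929]
tool_rot: [-2.058, 0.434, -0.251]
contact_force: [1.6, -0.6, 0.4]
opening: 0.0849
```

Run:
```python
from h import *
p=np.array([.4595,.353,.035])
for psi in (105,115,125): Rm=Rt(psi,60); delta(p+Rm[:,2]*(.019-.11)+[0,0,.12],Rm)
im=get_image("wrist");cv2.imwrite("pics/w6.png",im[:,:,::-1])
```

```text
q [-0.931  0.454  1.642  0.862  1.69  -0.711] t 7.53 pos [ 0.5553 -0.2691  0.0929] F [ 1.6 -0.6  0.4] open 0.0849
turn [ -0.  -33.6 -19.4] 38.8 shift [-0.2896 -0.3275  0.3525]
q [-0.931  0.454  1.642  0.862  1.69  -0.711] t 7.53 pos [ 0.5553 -0.2691  0.0929] F [ 1.6 -0.6  0.4] open 0.0849
turn [ -0.  -42.3 -24.4] 48.8 shift [-0.2797 -0.3323  0.3607]
q [-0.931  0.454  1.642  0.862  1.69  -0.711] t 7.53 pos [ 0.5553 -0.2691  0.0929] F [ 1.6 -0.6  0.4] open 0.0849
turn [ -0.  -51.  -29.4] 58.8 shift [-0.2715 -0.3378  0.3703]
```

View pics/w6.png

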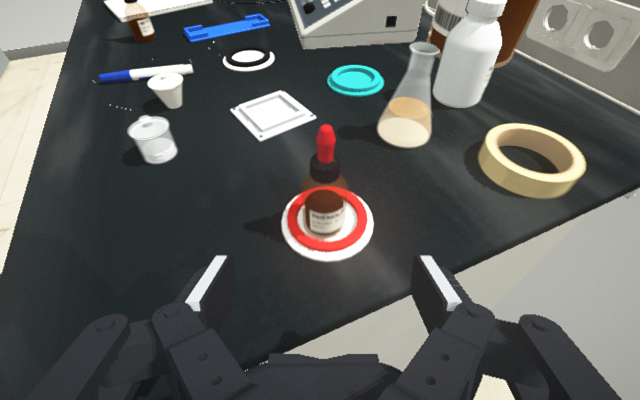

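The red dropper stands upright inside the red ring (around 325,215). Next is the black dropper.

Run:
```python
from h import *
p=np.array([.4595,.353,.035])
Rm=Rt(110,60); delta(p+Rm[:,2]*(.019-.11)+[0,0,.13],Rm)
```

```text
q [-0.937  0.452  1.636  0.861  1.691 -0.71 ] t 7.58 pos [ 0.5556 -0.2749  0.0965] F [ 0.3 -2.8  2.4] open 0.0847
turn [  0.3 -38.3 -21.8] 44.1 shift [-0.2883 -0.3403  0.3544]
```

Emit:
jog_arm([
  [[0,0,0],[0,-0.036,-0.02],0.085],
  [[0,0,0],[0,-0.072,-0.04],0.085],
  [[0,0,0],[0,-0.108,-0.06],0.085],
  [[0,0,0],[-0.02,-0.14,-0.08],0.085],
  [[0.3,-38.3,-21.8],[-0.288,-0.34,0.354],0.085],
  [[0.3,-38.3,-21.8],[-0.288,-0.34,0.354],0.085],
  [[0.3,-38.3,-21.8],[-0.288,-0.34,0.354],0.085],
  [[0.3,-38.3,-21.8],[-0.288,-0.34,0.354],0.085],
  [[0.3,-38.3,-21.8],[-0.288,-0.34,0.354],0.085],
  [[0.3,-38.3,-21.8],[-0.288,-0.34,0.354],0.085],
  [[0.3,-38.3,-21.8],[-0.288,-0.34,0.354],0.085],
  [[0.3,-38.3,-21.8],[-0.288,-0.34,0.354],0.085],
])

```text
t: 8.58
tool_pos: [0.5064, 0.0732, 0.2264]
tool_rot: [-2.063, -0.369, 0.216]
contact_force: [0.8, 0.1, 0.5]
opening: 0.085
```

Run:
```python
from h import *
p=np.array([.4595,.353,.035])
Rm=Rt(110,60); delta(p+Rm[:,2]*(.019-.11)+[0,0,.13],Rm)
```

```text
q [-0.377  0.15   1.763  0.774  1.962 -0.71 ] t 8.58 pos [0.5064 0.0732 0.2264] F [0.8 0.1 0.5] open 0.085
turn [-0.3  0.3  0.1] 0.5 shift [ 0.0528 -0.0852  0.1814]
```

Emit:
jog_arm([
  [[0,0,0],[0.053,-0.085,0.181],0.085],
  [[0,0,0],[0.053,-0.085,0.181],0.085],
  [[0,0,0],[0.053,-0.085,0.181],0.085],
  [[0,0,0],[0.053,-0.085,0.181],0.085],
  [[0,0,0],[0.053,-0.085,0.181],0.085],
  [[0,0,0],[0.053,-0.085,0.181],0.085],
  [[0,0,0],[0.053,-0.085,0.181],0.085],
])

```text
t: 9.17
tool_pos: [0.4853, 0.2779, 0.2104]
tool_rot: [-2.063, -0.37, 0.218]
contact_force: [0.1, -0.4, 0.6]
opening: 0.085
```

Run:
```python
from h import *
p=np.array([.4595,.353,.035])
Rm=Rt(110,60); delta(p+Rm[:,2]*(.019-.11),Rm)
o=ctrl.get_obs();im=get_image("wrist");cv2.imwrite("pics/w7.png",im[:,:,::-1])
print(proj("wrist",[p,p+[0,0,-.035],p+[0,0,.073]],o))
```

```text
q [-0.042  0.085  1.864  0.94   1.703 -0.526] t 9.17 pos [0.4853 0.2779 0.2104] F [ 0.1 -0.4  0.6] open 0.085
turn [-0.3  0.4  0.1] 0.6 shift [0.0017 0.1126 0.0648]
[[324.93457191 278.43128683]
 [324.87503972 292.35802594]
 [325.09253396 241.29089663]]
```

View pics/w7.png

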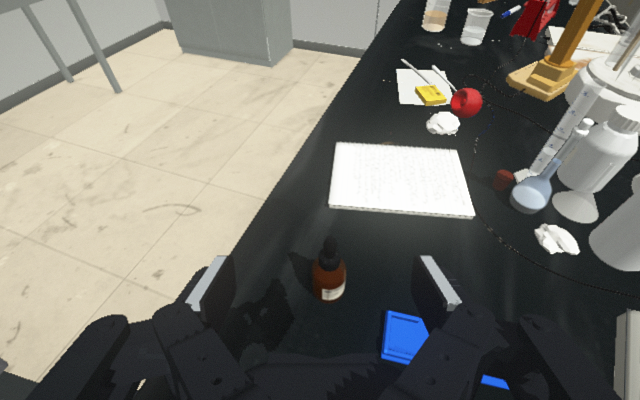

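The black bottle is at column 329 against a predicted 325, so I'll add 3 mm along tool x and grasp the same way.

Emit:
jog_arm([
  [[0,0,0],[0.002,0.037,0.02],0.085],
  [[0,0,0],[0.004,0.075,0.042],0.085],
  [[0,0,0],[0.005,0.112,0.064],0.085],
  [[0,0,0],[0.005,0.112,0.085],0.085],
  [[0,0,0],[0.005,0.112,0.105],0.085],
  [[0,0,0],[0.005,0.112,0.125],0.085],
  [[0,0,0],[0.005,0.112,0.145],0.085],
  [[0,0,0],[0.005,0.112,0.16],0.085],
  [[0,0,0],[0.005,0.112,0.17],0.085],
  [[0,0,0],[0.005,0.112,0.178],0.085],
  [[0,0,0],[0.005,0.112,0.178],0.085],
  [[0,0,0],[0.005,0.112,0.178],0.085],
])

```text
t: 10.22
tool_pos: [0.4575, 0.3706, 0.0258]
tool_rot: [-2.063, -0.367, 0.214]
contact_force: [0.9, 0.2, 0.0]
opening: 0.0853
```

Run:
```python
from h import *
p=np.array([.4595,.353,.035])
Rm=Rt(110,60); delta(p+Rm[:,2]*(.019+.004),Rm)
im=get_image("wrist");cv2.imwrite("pics/w8.png",im[:,:,::-1])
```

```text
q [ 0.125  0.374  1.909  1.034  1.395 -0.723] t 10.22 pos [0.4575 0.3706 0.0258] F [0.9 0.2 0. ] open 0.0853
turn [-0.3  0.2  0.1] 0.4 shift [-0.0041  0.0007  0.0034]
```

View pics/w8.png

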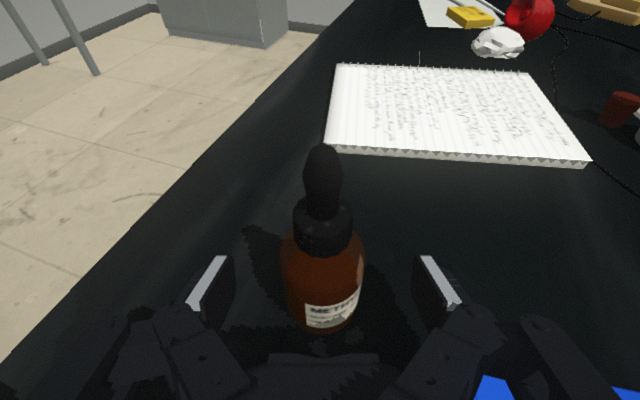

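Run:
```python
from h import *
o=ctrl.get_obs()
p=plane("wrist",[(323,147)],.106,o)[0];print(p)
Rm=R.from_rotvec(o["tool_rot"]).as_matrix(); g=o["tool_pos"]-.023*Rm[:,2]; print(g, ((p-g)[:2]@Rm[:2,2]/np.linalg.norm(Rm[:2,2])**2*Rm[:,2]))
h=np.array([p[0],p[1],0])-np.array([g[0],g[1],0]); print("tool shift",(Rm.T@h).round(4))
```

```text
[0.46162821 0.36110226 0.106     ]
[0.4646759  0.35177222 0.03738802] [-0.00338511  0.00920596 -0.00558971]
tool shift [ 0.0004 -0.0049  0.0085]
```

Emit:
jog_arm([
  [[0,0,0],[0,-0.0012,0.004],0.085],
  [[0,0,0],[0,-0.0025,0.008],0.085],
  [[0,0,0],[0,-0.0025,0.008],0.085],
  [[0,0,0],[0,-0.0025,0.008],0.06],
  [[0,0,0],[0,-0.0025,0.008],0.045],
  [[0,0,0],[0,-0.0025,0.008],0.035],
  [[0,0,0],[0,-0.0025,0.008],0.025],
  [[0,0,0],[0,-0.0025,0.008],0.02],
  [[0,0,0],[0,-0.0025,0.008],0.02],
  [[0,0,0],[0,-0.0025,0.008],0.02],
  [[0,0,0],[0,-0.0025,0.008],0.02],
], squeeze=40)

```text
t: 11.18
tool_pos: [0.4542, 0.3785, 0.0239]
tool_rot: [-2.063, -0.367, 0.215]
contact_force: [-1.6, -0.9, 1.9]
opening: 0.0364
```

Run:
```python
from h import *
o=ctrl.get_obs();im=get_image("wrist");cv2.imwrite("pics/w9.png",im[:,:,::-1])
print(o["tool_pos"],o["opening"],o["contact_force"])
```

```text
[0.45423722 0.3784986  0.02392214] 0.036398902483387834 [-1.62927372 -0.92771026  1.92693445]
```

View pics/w9.png

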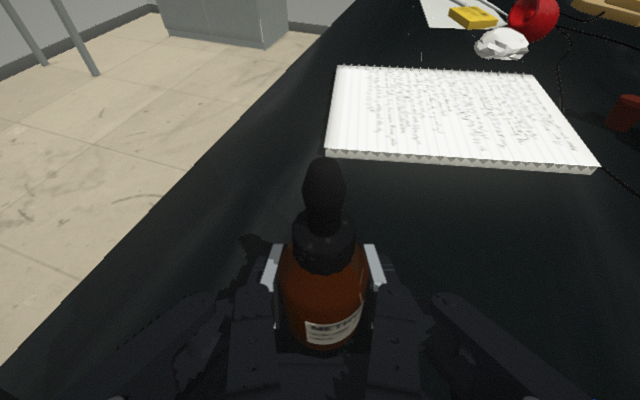

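Run:
```python
from h import *
o=ctrl.get_obs(); Rm=R.from_rotvec(o["tool_rot"]).as_matrix()
p=plane("wrist",[(324,161)],.106,o)[0];print(p)
d=np.array([.6165-p[0],.1883-p[1],0]);print(d)
for w in ([0,0,.06],[d[0],d[1]-.06,.06],[d[0],d[1],.06]): print((Rm.T@np.array(w)).round(4))
```

```text
[0.46151122 0.36076037 0.106     ]
[ 0.15498878 -0.17246037  0.        ]
[-0.0001 -0.0521 -0.0297]
[ 0.0651  0.0822 -0.2659]
[ 0.0858  0.0543 -0.2169]
```

Emit:
jog_arm([
  [[0,0,0],[0,-0.018,-0.01],0.02],
  [[0,0,0],[0,-0.035,-0.02],0.02],
  [[0,0,0],[0,-0.052,-0.03],0.02],
  [[0,0,0],[0.007,-0.037,-0.056],0.02],
  [[0,0,0],[0.014,-0.022,-0.082],0.02],
  [[0,0,0],[0.021,-0.007,-0.108],0.02],
  [[0,0,0],[0.028,0.008,-0.135],0.02],
  [[0,0,0],[0.036,0.023,-0.161],0.02],
  [[0,0,0],[0.044,0.038,-0.188],0.02],
  [[0,0,0],[0.052,0.054,-0.216],0.02],
  [[0,0,0],[0.059,0.068,-0.242],0.02],
  [[0,0,0],[0.065,0.082,-0.266],0.02],
])

```text
t: 12.23
tool_pos: [0.6101, 0.1443, 0.0836]
tool_rot: [-2.064, -0.366, 0.214]
contact_force: [1.0, 0.5, -0.7]
opening: 0.0363
```

Emit:
jog_arm([
  [[0,0,0],[0,0,0],0.02],
  [[0,0,0],[0,0,0],0.02],
])

```text
t: 12.4
tool_pos: [0.6101, 0.1447, 0.0836]
tool_rot: [-2.064, -0.365, 0.213]
contact_force: [-1.1, 0.6, 0.2]
opening: 0.0364
```

Run:
```python
from h import *
o=ctrl.get_obs();im=get_image("wrist");cv2.imwrite("pics/w10.png",im[:,:,::-1])
print(o["tool_pos"],o["opening"],o["contact_force"])
```

```text
[0.6100781  0.14469948 0.0835704 ] 0.036362344191956254 [-1.05296537  0.58884341  0.18132105]
```

View pics/w10.png

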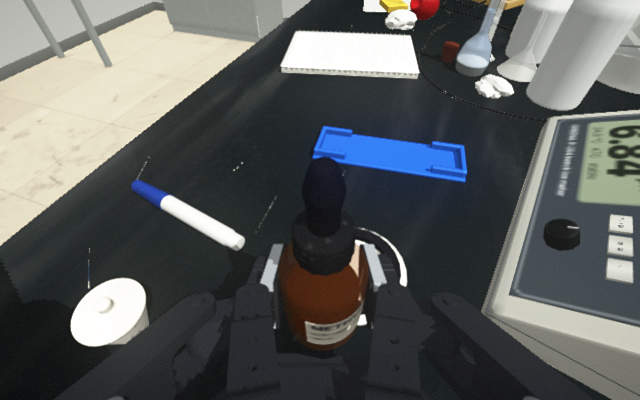

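Run:
```python
from h import *
o=ctrl.get_obs();im=cv2.imread("pics/w10.png")
for c,col in (((.6165,.1883),(0,255,0)),((.6165,.193),(0,0,255))):
  a=np.linspace(0,2*np.pi,120)
  for r,z in((.043,.004),(.028,.011)):
    for q in proj("wrist",np.c_[c[0]+r*np.cos(a),c[1]+r*np.sin(a),0*a+z],o): cv2.circle(im,(int(round(q[0]*1)),int(round(q[1]))),0,col,-1)
cv2.imwrite("pics/w10b.png",cv2.resize(im[200:360,240:440],None,fx=4,fy=3.7,interpolation=0))
```

```text
(no output)
```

View pics/w10b.png

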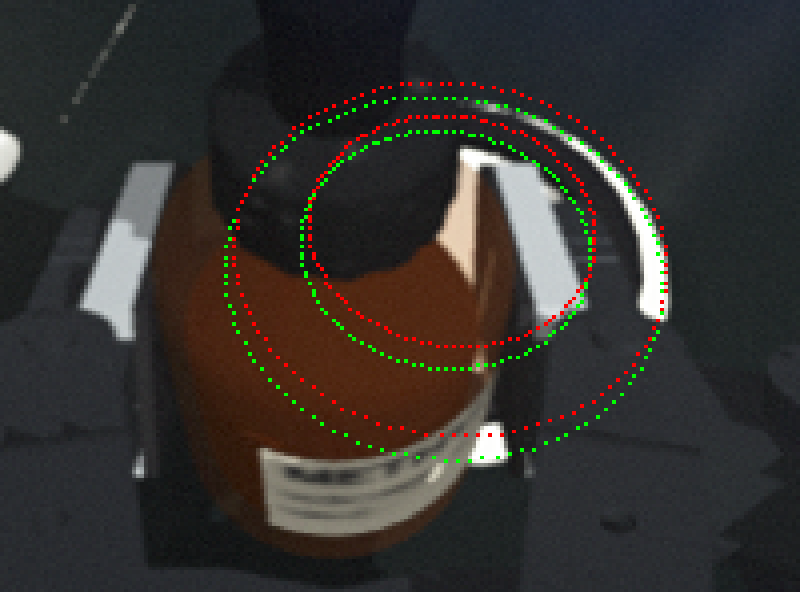

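Run:
```python
from h import *
Rm=R.from_rotvec(ctrl.get_obs()["tool_rot"]).as_matrix()
delta([.6092,.2052,.083],Rm);delta([.6092,.2052,.031],Rm)
```

```text
q [-0.225  0.521  1.57   0.831  1.737 -0.739] t 12.45 pos [0.609  0.1458 0.0834] F [-0.1 -0.4 -0.8] open 0.0362
turn [0. 0. 0.] 0.0 shift [ 0.0207 -0.0272  0.0486]
q [-0.225  0.521  1.57   0.831  1.737 -0.739] t 12.45 pos [0.609  0.1458 0.0834] F [-0.1 -0.4 -0.8] open 0.0362
turn [0. 0. 0.] 0.0 shift [0.0208 0.0179 0.0744]
```

Emit:
jog_arm([
  [[0,0,0],[0.007,-0.009,0.016],0.02],
  [[0,0,0],[0.014,-0.018,0.032],0.02],
  [[0,0,0],[0.021,-0.027,0.0485],0.02],
  [[0,0,0],[0.021,-0.027,0.0485],0.02],
  [[0,0,0],[0.021,-0.016,0.055],0.02],
  [[0,0,0],[0.021,-0.005,0.061],0.02],
  [[0,0,0],[0.021,0.005,0.067],0.02],
  [[0,0,0],[0.021,0.011,0.0705],0.02],
  [[0,0,0],[0.021,0.015,0.0727],0.02],
  [[0,0,0],[0.021,0.018,0.0744],0.02],
  [[0,0,0],[0.021,0.018,0.0744],0.02],
  [[0,0,0],[0.021,0.018,0.0744],0.02],
])

```text
t: 13.45
tool_pos: [0.6098, 0.2053, 0.0316]
tool_rot: [-2.063, -0.366, 0.215]
contact_force: [-0.1, -0.1, -1.2]
opening: 0.0358
```

Run:
```python
from h import *
o=ctrl.get_obs();im=get_image("wrist");cv2.imwrite("pics/w11.png",im[:,:,::-1])
print(o["tool_pos"],o["opening"],o["contact_force"])
```

```text
[0.60976417 0.2052771  0.0315816 ] 0.035816094414693224 [-0.07681378 -0.13685383 -1.20745007]
```

View pics/w11.png

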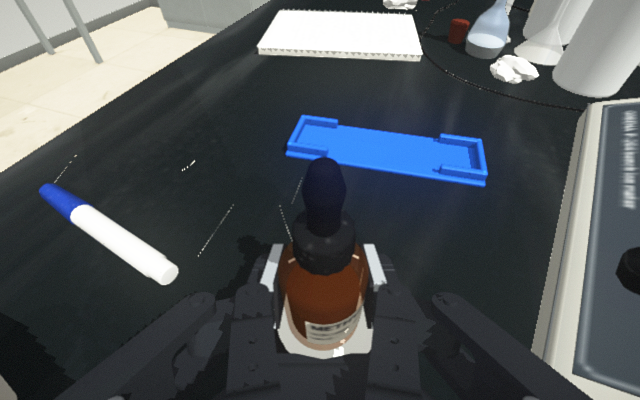

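Contact is expected at z ≈ 0.028, so I'll take small steps.

Emit:
jog_arm([
  [[0,0,0],[0,0.0009,0.0005],0.02],
  [[0,0,0],[0,0.0017,0.001],0.02],
  [[0,0,0],[0,0.0026,0.0015],0.02],
  [[0,0,0],[0,0.0026,0.0015],0.02],
])

```text
t: 13.83
tool_pos: [0.6095, 0.2055, 0.0285]
tool_rot: [-2.063, -0.367, 0.215]
contact_force: [0.7, 0.0, -0.6]
opening: 0.0364
```

Emit:
jog_arm([
  [[0,0,0],[0,0.0009,0.0005],0.02],
  [[0,0,0],[0,0.0009,0.0005],0.02],
])

```text
t: 14.0
tool_pos: [0.6096, 0.2056, 0.028]
tool_rot: [-2.063, -0.367, 0.215]
contact_force: [0.2, -1.0, 1.4]
opening: 0.0366
```

Emit:
jog_arm([
  [[0,0,0],[0,0.0007,0.0004],0.02],
  [[0,0,0],[0,0.0007,0.0004],0.02],
])

```text
t: 14.17
tool_pos: [0.6096, 0.2056, 0.028]
tool_rot: [-2.061, -0.368, 0.215]
contact_force: [-2.4, -1.7, 4.9]
opening: 0.0362
```

Contact with the floor at the expected height. I'll release and back out.

Emit:
jog_arm([
  [[0,0,0],[0,-0.0003,0],0.02],
  [[0,0,0],[0,-0.0003,0],0.034],
  [[0,0,0],[0,-0.0003,0],0.042],
  [[0,0,0],[0,-0.0003,0],0.06],
  [[0,0,0],[0,-0.0003,0],0.075],
  [[0,0,0],[0,-0.0003,0],0.075],
  [[0,0,0],[0,-0.0003,0],0.075],
  [[0,0,0],[0,-0.0003,-0.02],0.075],
  [[0,0,0],[0,-0.0003,-0.045],0.075],
  [[0,0,0],[0,-0.0003,-0.07],0.075],
  [[0,0,0],[0,-0.0003,-0.1],0.075],
  [[0,0,0],[0,-0.0003,-0.13],0.075],
])

```text
t: 15.17
tool_pos: [0.6485, 0.099, 0.0915]
tool_rot: [-2.063, -0.367, 0.216]
contact_force: [0.2, -0.2, -1.1]
opening: 0.0751
```

Run:
```python
from h import *
o=ctrl.get_obs();im=get_image("wrist");cv2.imwrite("pics/w12.png",im[:,:,::-1])
print(o["q"],o["tool_pos"])
for psi in (90,70,0,-20): delta([.463,-.013,.20],Rt(psi,0))
```

```text
[-0.27397967  0.59632463  1.44342207  0.80797305  1.80502955 -0.73232587] [0.64847079 0.09896779 0.09153998]
q [-0.279  0.595  1.436  0.807  1.806 -0.732] t 15.22 pos [0.6523 0.0943 0.0953] F [ 0.3 -3.1  2.5] open 0.075
turn [-59.5  10.3  18.2] 63.1 shift [-0.2142 -0.0735 -0.084 ]
q [-0.279  0.595  1.436  0.807  1.806 -0.732] t 15.22 pos [0.6523 0.0943 0.0953] F [ 0.3 -3.1  2.5] open 0.075
turn [-57.6  20.7  36.3] 71.2 shift [-0.2142 -0.0735 -0.084 ]
q [-0.279  0.595  1.436  0.807  1.806 -0.732] t 15.22 pos [0.6523 0.0943 0.0953] F [ 0.3 -3.1  2.5] open 0.075
turn [-40.1  56.8  98.5] 120.6 shift [-0.2142 -0.0735 -0.084 ]
q [-0.279  0.595  1.436  0.807  1.806 -0.732] t 15.22 pos [0.6523 0.0943 0.0953] F [ 0.3 -3.1  2.5] open 0.075
turn [-31.4  66.7 115.7] 137.2 shift [-0.2142 -0.0735 -0.084 ]
```

View pics/w12.png

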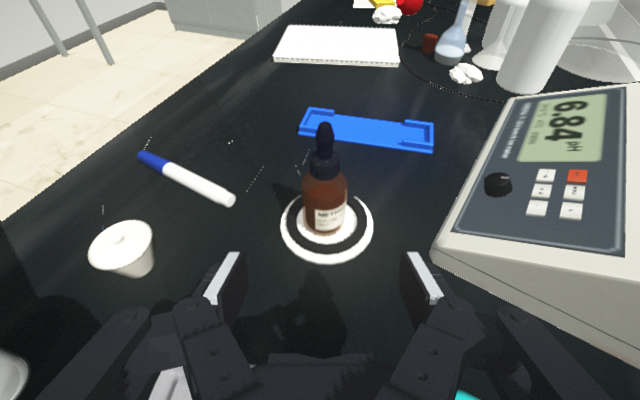

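The black dropper stands inside the black ring (around 325,205). Before gripping the pot I'll work out the pad length from the picture.

```bash
python3 - <<'E'
from h import *
c=calibration("wrist");T=c["tool_from_camera"]
def onx(px,x):
    p=cv2.undistortPoints(np.array([[px]],float),c["mtx"],np.array([c["k1"],0,0,0])).reshape(2)
    d=T[:3,:3]@[p[0],-p[1],-1]; o=T[:3,3]; return (o+d*(x-o[0])/d[0]).round(4)
for px in((227,256),(215,258),(188,302),(203,312)): print(px,onx(px,-.0425))
E
python3 -c "
import cv2;i=cv2.imread('pics/w1.png');cv2.imwrite('pics/w1z.png',cv2.resize(i[240:340,150:260],None,fx=6,fy=6,interpolation=0))"
```

```text
(227, 256) [-0.0425 -0.0118 -0.0207]
(215, 258) [-0.0425 -0.0185 -0.0346]
(188, 302) [-0.0425 -0.0174 -0.0608]
(203, 312) [-0.0425 -0.0063 -0.0516]
```

View pics/w1z.png

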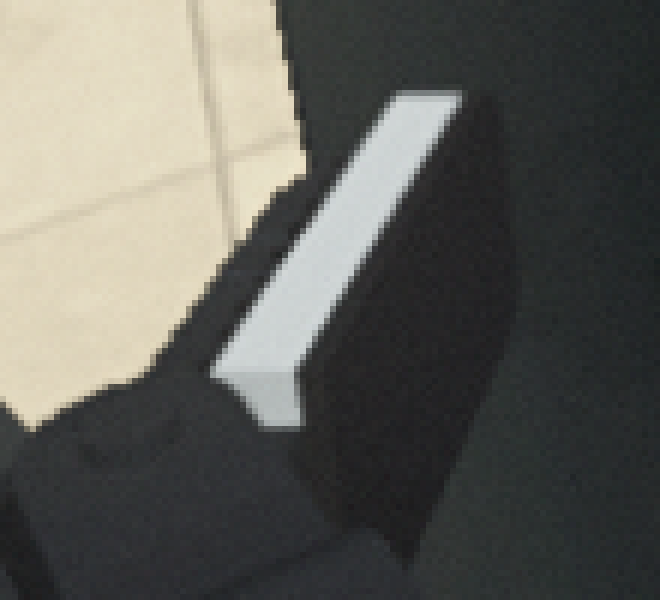

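Run:
```python
from h import *
c=calibration("wrist");T=c["tool_from_camera"]
def onx(px,x):
    p=cv2.undistortPoints(np.array([[px]],float),c["mtx"],np.array([c["k1"],0,0,0])).reshape(2)
    d=T[:3,:3]@[p[0],-p[1],-1]; o=T[:3,3]; return (o+d*(x-o[0])/d[0]).round(4)
for px in((283,244),(283,246)): print(px,onx(px,-.019))
print("tray corners top");
t=cv2.imread("pics/top0.png").astype(int)
n,l,st,cc=cv2.connectedComponentsWithStats((t.max(2)>110).astype(np.uint8),connectivity=8)
k=l[208,352]; b=cv2.boxPoints(cv2.minAreaRect(cv2.findContours((l==k).astype(np.uint8),0,2)[0][0])); w=plane("top",b,.008); print(w.round(4),w.mean(0)); e=w[1]-w[0];print(np.degrees(np.arctan2(e[1],e[0])))
p=np.array([.463,-.013,.0235]); Rm=Rt(80,60)
delta(p+Rm[:,2]*(.0095-.11)+[0,0,.12],Rm)
```

```text
(283, 244) [-0.019  -0.0116 -0.0085]
(283, 246) [-0.019  -0.0107 -0.0088]
tray corners top
[[ 0.6366  0.0645  0.008 ]
 [ 0.6566 -0.0222  0.008 ]
 [ 0.5703 -0.0401  0.008 ]
 [ 0.5507  0.0455  0.008 ]] [0.60355786 0.01195066 0.008     ]
-77.03351733308172
q [-0.279  0.595  1.436  0.807  1.806 -0.732] t 15.22 pos [0.6523 0.0943 0.0953] F [ 0.3 -3.1  2.5] open 0.075
turn [-0.1 25.9 15.2] 30.0 shift [-0.2577 -0.0306 -0.1463]
```

Emit:
jog_arm([
  [[0,0,0],[0,-0.036,-0.02],0.085],
  [[0,0,0],[0,-0.072,-0.04],0.085],
  [[0,0,0],[0,-0.104,-0.06],0.085],
  [[0,26,15],[-0.258,-0.031,-0.146],0.085],
  [[0,26,15],[-0.258,-0.031,-0.146],0.085],
  [[0,26,15],[-0.258,-0.031,-0.146],0.085],
  [[0,26,15],[-0.258,-0.031,-0.146],0.085],
  [[0,26,15],[-0.258,-0.031,-0.146],0.085],
  [[0,26,15],[-0.258,-0.031,-0.146],0.085],
  [[0,26,15],[-0.258,-0.031,-0.146],0.085],
  [[0,26,15],[-0.258,-0.031,-0.146],0.085],
  [[0,26,15],[-0.258,-0.031,-0.146],0.085],
])

```text
t: 16.22
tool_pos: [0.4448, -0.095, 0.1908]
tool_rot: [-2.083, 0.185, -0.102]
contact_force: [0.1, 0.1, 0.1]
opening: 0.0854
```

Run:
```python
from h import *
p=np.array([.463,-.013,.0235]); Rm=Rt(80,60)
delta(p+Rm[:,2]*(.0095-.11),Rm)
o=ctrl.get_obs();im=get_image("wrist");cv2.imwrite("pics/w13.png",im[:,:,::-1])
print(proj("wrist",[p,p+[0,0,-.0235],p+[0,0,.0285]],o))
```

```text
q [-8.340e-01 -1.000e-03  1.989e+00  7.970e-01  1.861e+00 -7.140e-01] t 16.22 pos [ 0.4448 -0.095   0.1908] F [0.1 0.1 0.1] open 0.0854
turn [-0.3  0.1 -0.2] 0.3 shift [0.0041 0.1032 0.0554]
[[326.21325135 271.06708071]
 [326.1301799  281.05552373]
 [326.32603252 257.47908874]]
```

View pics/w13.png

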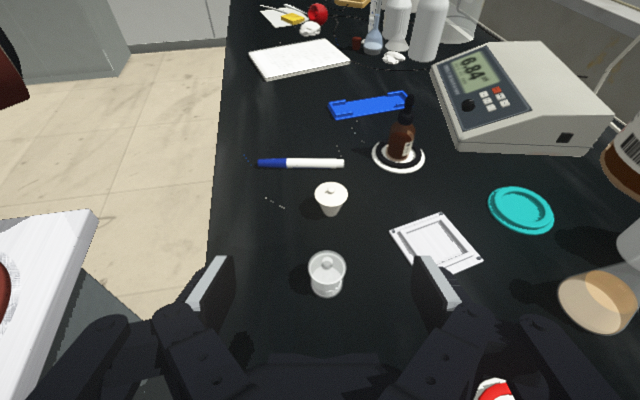

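Emit:
jog_arm([
  [[0,0,0],[0.002,0.034,0.018],0.085],
  [[0,0,0],[0.003,0.068,0.037],0.085],
  [[0,0,0],[0.004,0.103,0.055],0.085],
  [[0,0,0],[0.004,0.103,0.075],0.085],
  [[0,0,0],[0.004,0.103,0.095],0.085],
  [[0,0,0],[0.004,0.103,0.115],0.085],
  [[0,0,0],[0.004,0.103,0.13],0.085],
  [[0,0,0],[0.004,0.103,0.14],0.085],
  [[0,0,0],[0.004,0.103,0.145],0.085],
  [[0,0,0],[0.004,0.103,0.145],0.085],
  [[0,0,0],[0.004,0.103,0.145],0.085],
])

```text
t: 17.18
tool_pos: [0.4616, -0.0211, 0.0299]
tool_rot: [-2.084, 0.18, -0.1]
contact_force: [-0.6, 0.8, 0.2]
opening: 0.0849
```

Run:
```python
from h import *
p=np.array([.463,-.013,.0235]); Rm=Rt(80,60)
delta(p+Rm[:,2]*(.0095),Rm)
o=ctrl.get_obs();im=get_image("wrist");cv2.imwrite("pics/w14.png",im[:,:,::-1])
print(proj("wrist",[p,p+[0,0,-.0235],p+[0,0,.0285]],o))
```

```text
q [-0.704  0.247  2.066  0.843  1.561 -0.881] t 17.18 pos [ 0.4616 -0.0211  0.0299] F [-0.6  0.8  0.2] open 0.0849
turn [-0.2  0.3 -0. ] 0.4 shift [0.     0.0015 0.0198]
[[321.72510118 250.33294274]
 [321.95322487 271.27763616]
 [321.37710784 218.3297268 ]]
```

View pics/w14.png

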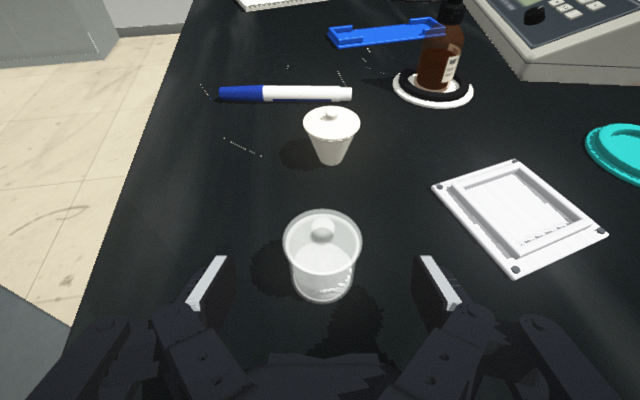

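Run:
```python
from h import *
o=ctrl.get_obs()
print(plane("wrist",[(322,246)],.039,o),plane("wrist",[(322,222)],.050,o))
b=plane("wrist",[(322,302)],.0,o)[0];print("front base",b,"centre",b+.019*np.array([.174,.985,0]))
print("tray", plane("wrist",[(519,217)],.004,o))
```

```text
[[ 0.46219443 -0.02062936  0.039     ]] [[ 0.46336888 -0.01407965  0.05      ]]
front base [ 0.45996221 -0.03256901  0.        ] centre [ 0.46326821 -0.01385401  0.        ]
tray [[0.60356949 0.00161163 0.004     ]]
```

Emit:
jog_arm([
  [[0,0,0],[0,0.0005,0.007],0.085],
  [[0,0,0],[0,0.001,0.014],0.085],
  [[0,0,0],[0,0.0015,0.019],0.085],
  [[0,0,0],[0,0.0015,0.019],0.085],
  [[0,0,0],[0,0.0015,0.019],0.06],
  [[0,0,0],[0,0.0015,0.019],0.045],
  [[0,0,0],[0,0.0015,0.019],0.035],
  [[0,0,0],[0,0.0015,0.019],0.025],
  [[0,0,0],[0,0.0015,0.019],0.02],
  [[0,0,0],[0,0.0015,0.019],0.02],
  [[0,0,0],[0,0.0015,0.019],0.02],
], squeeze=40)

```text
t: 18.15
tool_pos: [0.4639, -0.0056, 0.019]
tool_rot: [-2.084, 0.181, -0.1]
contact_force: [-2.1, -0.9, 2.3]
opening: 0.0371
```

Run:
```python
from h import *
o=ctrl.get_obs();im=get_image("wrist");cv2.imwrite("pics/w15.png",im[:,:,::-1])
print(o["tool_pos"],o["opening"],o["contact_force"])
```

```text
[ 0.46393712 -0.00557114  0.01900411] 0.03712113027080324 [-2.10946953 -0.9253073   2.29822996]
```

View pics/w15.png

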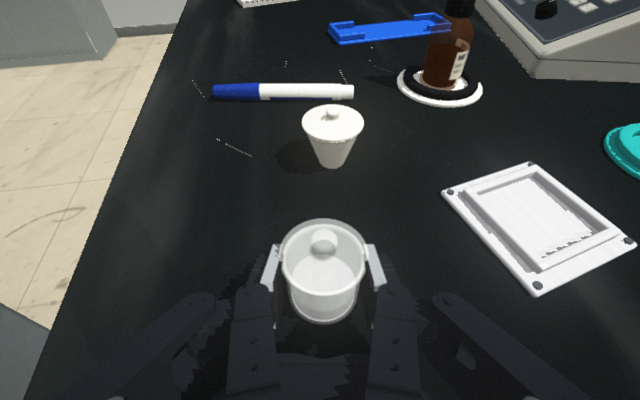

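Run:
```python
from h import *
o=ctrl.get_obs()
p=plane("wrist",[(323,231)],.050,o)[0]; print("pot",p)
w=plane("wrist",[(442,192),(531,162),(637,243),(538,295)],.004,o);print(w.round(4),w.mean(0).round(4),np.linalg.norm(np.diff(w,axis=0),axis=1))
m=(o["tool_pos"]-p)
def go(ctr,psi,dz):
    R0=R.from_rotvec(o["tool_rot"]).as_matrix(); dR=R.from_euler('z',psi-80,degrees=True).as_matrix()
    pos=np.array([ctr[0],ctr[1],0])+dR@[m[0],m[1],0]; pos[2]=o["tool_pos"][2]+dz
    delta(pos,dR@R0,o); print(pos)
go(p,80,.1); go(w.mean(0),115,.1)
```

```text
pot [ 0.46369844 -0.01141397  0.05      ]
[[ 0.5556  0.0398  0.004 ]
 [ 0.6359  0.0575  0.004 ]
 [ 0.6546 -0.0206  0.004 ]
 [ 0.5741 -0.0394  0.004 ]] [0.605  0.0093 0.004 ] [0.08222658 0.08024986 0.08266244]
q [-0.677  0.262  2.076  0.862  1.53  -0.886] t 18.2 pos [ 0.4639 -0.0055  0.019 ] F [-0.9 -0.3  2. ] open 0.0367
turn [0. 0. 0.] 0.0 shift [-0.0004 -0.0868 -0.0496]
[ 0.46392123 -0.00554348  0.11899712]
q [-0.677  0.262  2.076  0.862  1.53  -0.886] t 18.2 pos [ 0.4639 -0.0055  0.019 ] F [-0.9 -0.3  2. ] open 0.0367
turn [ -0.1 -30.4 -17.4] 35.0 shift [ 0.1322 -0.1086 -0.0125]
[0.60184882 0.0142824  0.11899712]
```

Emit:
jog_arm([
  [[0,0,0],[0,-0.02,-0.011],0.02],
  [[0,0,0],[0,-0.043,-0.025],0.02],
  [[0,0,0],[0,-0.066,-0.038],0.02],
  [[0,0,0],[0,-0.087,-0.05],0.02],
  [[0,-6,-3.5],[0.026,-0.091,-0.043],0.02],
  [[0,-12,-7],[0.053,-0.096,-0.035],0.02],
  [[0,-18,-10.5],[0.079,-0.1,-0.028],0.02],
  [[0,-24,-14],[0.106,-0.104,-0.02],0.02],
  [[0,-30.4,-17.4],[0.132,-0.1086,-0.0125],0.02],
  [[0,-30.4,-17.4],[0.132,-0.1086,-0.0125],0.02],
  [[0,-30.4,-17.4],[0.132,-0.1086,-0.0125],0.02],
  [[0,-30.4,-17.4],[0.132,-0.1086,-0.0125],0.02],
])

```text
t: 19.2
tool_pos: [0.601, 0.0148, 0.1177]
tool_rot: [-2.048, -0.455, 0.271]
contact_force: [0.2, 0.3, -0.3]
opening: 0.0363
```

Run:
```python
from h import *
delta([.6012,.0145,.119],Rt(115,60));delta([.6012,.0145,.028],Rt(115,60))
for n in("wrist","top"):
    im=get_image(n);cv2.imwrite(f"pics/{n}16.png",im[:,:,::-1])
```

```text
q [-0.384  0.543  1.47   0.686  1.947 -0.847] t 19.2 pos [0.601  0.0148 0.1177] F [ 0.2  0.3 -0.3] open 0.0363
turn [-0.4  0.3 -0.1] 0.5 shift [ 0.    -0.001 -0.001]
q [-0.384  0.543  1.47   0.686  1.947 -0.847] t 19.2 pos [0.601  0.0148 0.1177] F [ 0.2  0.3 -0.3] open 0.0363
turn [-0.4  0.3 -0.1] 0.5 shift [0.0004 0.0782 0.0439]
```

View pics/wrist16.png

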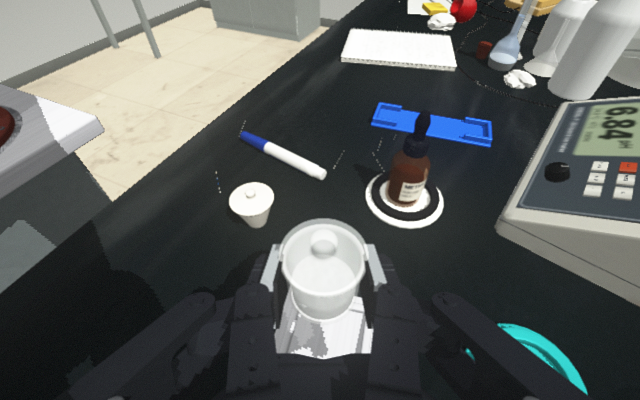

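View pics/top16.png

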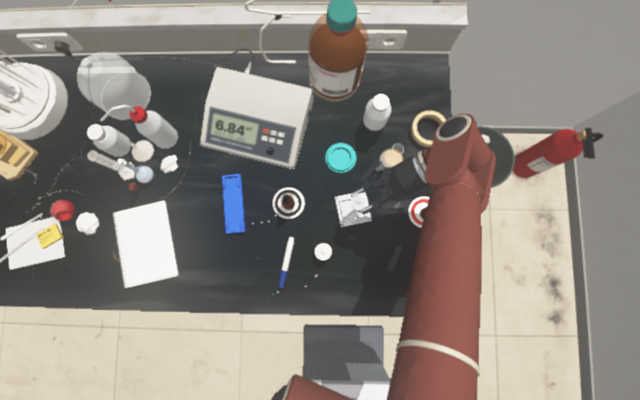

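The top view shows that, at heading 115°, the wrist would come down close to the red bottle and the flask. I'll swing to heading 55° while high, then lower.

Run:
```python
from h import *
o=ctrl.get_obs()
R0=R.from_rotvec(o["tool_rot"]).as_matrix()
ctr=np.array([.604,.0095,0]); 
p=plane("wrist",[(323,231)],.050+.1,o)[0];print("pot now",p)
for a in(-30,-60):
    dR=R.from_euler('z',a,degrees=True).as_matrix(); m=o["tool_pos"]-p; pos=np.r_[ctr[:2],0]+dR@[m[0],m[1],0];pos[2]=.118; print(pos);delta(pos,dR@R0,o)
```

```text
pot now [0.60336645 0.00861107 0.15      ]
[0.6041788  0.01589072 0.118     ]
q [-0.385  0.54   1.473  0.686  1.947 -0.847] t 19.3 pos [0.6003 0.0142 0.1187] F [ 0.2  0.4 -0.5] open 0.0365
turn [ 0.1 26.1 14.8] 30.0 shift [0.0042 0.0007 0.0002]
[0.60735021 0.01494512 0.118     ]
q [-0.385  0.54   1.473  0.686  1.947 -0.847] t 19.3 pos [0.6003 0.0142 0.1187] F [ 0.2  0.4 -0.5] open 0.0365
turn [ 0.2 52.2 29.6] 60.0 shift [ 0.0067  0.0018 -0.0017]
```

Emit:
jog_arm([
  [[0,6,3.4],[0.001,0,0],0.02],
  [[0,12,6.8],[0.002,0,0],0.02],
  [[0,18,10.2],[0.003,0,0],0.02],
  [[0.1,24,13.6],[0.004,0,0],0.02],
  [[0.1,30,17],[0.004,0.001,0],0.02],
  [[0.1,36,20.4],[0.005,0.001,0],0.02],
  [[0.1,42,23.8],[0.006,0.001,-0.001],0.02],
  [[0.2,47,26.7],[0.006,0.002,-0.001],0.02],
  [[0.2,52.2,29.6],[0.007,0.002,-0.002],0.02],
  [[0.2,52.2,29.6],[0.007,0.002,-0.002],0.02],
  [[0.2,52.2,29.6],[0.007,0.002,-0.002],0.02],
  [[0.2,52.2,29.6],[0.007,0.002,-0.002],0.02],
])

```text
t: 20.3
tool_pos: [0.6091, 0.0144, 0.1188]
tool_rot: [-2.011, 0.63, -0.366]
contact_force: [0.6, 0.1, -0.2]
opening: 0.0366
```

Run:
```python
from h import *
delta([.6073,.0149,.055],Rt(55,60));delta([.6073,.0149,.026],Rt(55,60))
o=ctrl.get_obs()
for n in("wrist","top"):
    im=get_image(n);cv2.imwrite(f"pics/{n}17.png",im[:,:,::-1])
print("pot", plane("wrist",[(323,231)],.149,o))
```

```text
q [-0.523  0.083  2.05   1.159  1.24  -0.47 ] t 20.3 pos [0.6091 0.0144 0.1188] F [ 0.6  0.1 -0.2] open 0.0366
turn [-0.4  0.2  0.1] 0.5 shift [-0.0017  0.0558  0.031 ]
q [-0.523  0.083  2.05   1.159  1.24  -0.47 ] t 20.3 pos [0.6091 0.0144 0.1188] F [ 0.6  0.1 -0.2] open 0.0366
turn [-0.4  0.2  0.1] 0.5 shift [-0.0017  0.081   0.0453]
pot [[0.60691476 0.00979836 0.149     ]]
```

View pics/wrist17.png

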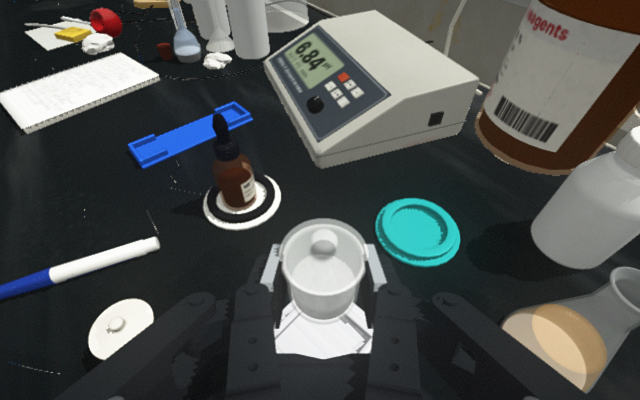

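View pics/top17.png

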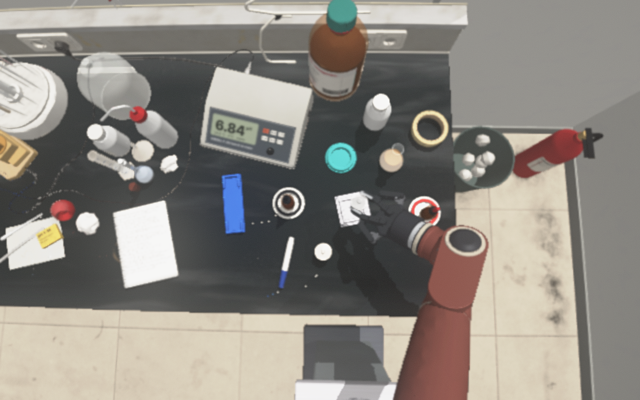

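Headed at 55° there's about 10 cm of lateral clearance from the red bottle. I'll lower now.

Emit:
jog_arm([
  [[0,0,0],[-0.001,0.014,0.008],0.02],
  [[0,0,0],[-0.002,0.028,0.016],0.02],
  [[0,0,0],[-0.002,0.042,0.024],0.02],
  [[0,0,0],[-0.002,0.056,0.031],0.02],
  [[0,0,0],[-0.002,0.056,0.031],0.02],
  [[0,0,0],[-0.002,0.065,0.036],0.02],
  [[0,0,0],[-0.002,0.072,0.04],0.02],
  [[0,0,0],[-0.002,0.077,0.043],0.02],
  [[0,0,0],[-0.002,0.081,0.0453],0.02],
  [[0,0,0],[-0.002,0.081,0.0453],0.02],
  [[0,0,0],[-0.002,0.081,0.0453],0.02],
])

```text
t: 21.32
tool_pos: [0.607, 0.0158, 0.0252]
tool_rot: [-2.011, 0.631, -0.365]
contact_force: [0.8, -0.2, -0.9]
opening: 0.0361
```

Run:
```python
from h import *
o=ctrl.get_obs();im=get_image("wrist");cv2.imwrite("pics/w18.png",im[:,:,::-1])
print(o["tool_pos"],o["opening"],o["contact_force"])
```

```text
[0.60700018 0.01580028 0.02517522] 0.03609910622174673 [ 0.84826404 -0.19340804 -0.8943547 ]
```

View pics/w18.png

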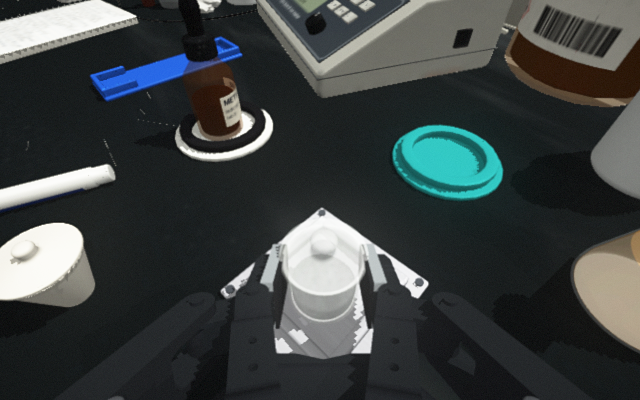

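Run:
```python
from h import *
o=ctrl.get_obs()
w=plane("wrist",[(322,211),(222,293),(428,285)],.004,o);print(w.round(4),((w[1]+w[2])/2).round(4))
print("pot",plane("wrist",[(322,231)],.0565,o))
```

```text
[[ 0.6356  0.0563  0.004 ]
 [ 0.5567  0.0394  0.004 ]
 [ 0.6536 -0.0223  0.004 ]] [0.6052 0.0085 0.004 ]
pot [[0.60434543 0.01080582 0.0565    ]]
```

Tray centre (0.605, 0.0085) and pot (0.604, 0.011) agree within 3 mm. I'll lower to contact.

Emit:
jog_arm([
  [[0,0,0],[0,0.0015,-0.0005],0.02],
  [[0,0,0],[0,0.002,0],0.02],
  [[0,0,0],[0,0.0022,0.0002],0.02],
])

```text
t: 21.62
tool_pos: [0.6065, 0.0149, 0.0234]
tool_rot: [-2.011, 0.631, -0.366]
contact_force: [0.3, 0.3, -0.0]
opening: 0.0362
```

Emit:
jog_arm([
  [[0,0,0],[0,0.0007,0.0004],0.02],
  [[0,0,0],[0,0.0007,0.0004],0.02],
])

```text
t: 21.78
tool_pos: [0.6067, 0.015, 0.0231]
tool_rot: [-2.01, 0.63, -0.366]
contact_force: [-1.1, -0.4, 2.8]
opening: 0.0364
```

Emit:
jog_arm([
  [[0,0,0],[0,0.0005,0.0003],0.02],
  [[0,0,0],[0,0.0005,0.0003],0.02],
])

```text
t: 21.95
tool_pos: [0.6068, 0.0151, 0.023]
tool_rot: [-2.009, 0.629, -0.365]
contact_force: [-3.5, -2.0, 6.2]
opening: 0.0362
```

Emit:
jog_arm([
  [[0,0,0],[0,-0.0003,0],0.02],
  [[0,0,0],[0,-0.0003,0],0.034],
  [[0,0,0],[0,-0.0003,0],0.042],
  [[0,0,0],[0,-0.0003,0],0.055],
  [[0,0,0],[0,-0.0003,0],0.068],
  [[0,0,0],[0,-0.0003,0],0.068],
  [[0,0,0],[0,-0.0003,0],0.068],
  [[0,0,0],[0,-0.0003,-0.02],0.068],
  [[0,0,0],[0,-0.0003,-0.045],0.068],
  [[0,0,0],[0,-0.0003,-0.07],0.068],
  [[0,0,0],[0,-0.0003,-0.1],0.068],
  [[0,0,0],[0,-0.0003,-0.12],0.068],
])

```text
t: 22.95
tool_pos: [0.5466, -0.0721, 0.0823]
tool_rot: [-2.011, 0.632, -0.366]
contact_force: [-0.3, 0.3, 0.0]
opening: 0.0678
```

Run:
```python
from h import *
im=get_image("wrist");cv2.imwrite("pics/w19.png",im[:,:,::-1])
# marker & tray geometry
def bl(n,f,mask):
    i=cv2.imread(f).astype(int); m=mask(i).astype(np.uint8)
    return i,m
t=cv2.imread("pics/top17.png").astype(int)
m=np.zeros(t.shape[:2],np.uint8);m[225:295,270:305]=(t[225:295,270:305].max(2)>110)
cn=max(cv2.findContours(m,0,1)[0],key=cv2.contourArea);r=cv2.minAreaRect(cn);b=cv2.boxPoints(r)
w=plane("top",b,.008);print("pen",r,w.round(4),w.mean(0))
e=[(w[i]+w[(i+1)%4])/2 for i in range(4)]
for a,c in((0,2),(1,3)): d=e[a]-e[c];print(np.linalg.norm(d),np.degrees(np.arctan2(d[1],d[0])))
m=((t[...,0]>150)&(t[...,0]>1.8*t[...,2])).astype(np.uint8);m[:,:210]=0;m[:,260:]=0
cn=max(cv2.findContours(m,0,1)[0],key=cv2.contourArea);r=cv2.minAreaRect(cn);b=cv2.boxPoints(r)
w=plane("top",b,.01);print("tray",r,w.round(4),w.mean(0))
e=[(w[i]+w[(i+1)%4])/2 for i in range(4)]
for a,c in((0,2),(1,3)): d=e[a]-e[c];print(np.linalg.norm(d),np.degrees(np.arctan2(d[1],d[0])))
```

```text
pen ((285.9359436035156, 261.5947570800781), (6.925206184387207, 52.172725677490234), 12.264772415161133) [[0.3923 0.2114 0.008 ]
 [0.5275 0.1855 0.008 ]
 [0.5239 0.1672 0.008 ]
 [0.3888 0.1933 0.008 ]] [0.45813057 0.18933593 0.008     ]
0.01856688103641185 78.94927284900736
0.13760177808273882 -10.88124735582363
tray ((232.98455810546875, 203.26771545410156), (58.536720275878906, 19.357030868530273), 86.18592071533203) [[0.6923 0.3757 0.01  ]
 [0.6965 0.3218 0.01  ]
 [0.5351 0.3036 0.01  ]
 [0.5307 0.3562 0.01  ]] [0.61363733 0.33931538 0.01      ]
0.16258715776865226 6.647723838740185
0.05344274819352206 -85.43101970617737
```

View pics/w19.png

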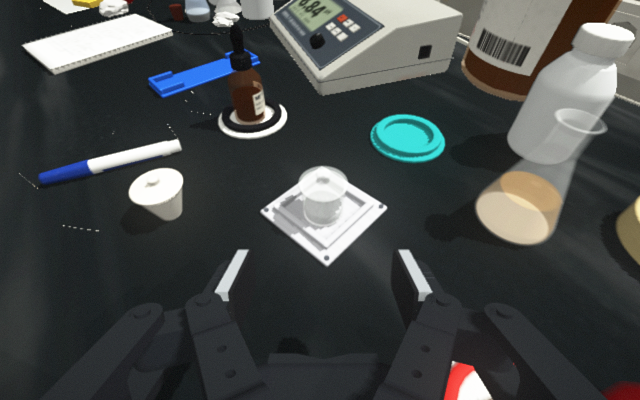

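All three vessels are placed; the pot sits inside the square rim (around 323,195). The marker measures 137 x 18 mm at (0.458, 0.190), heading −11°. The tray is at (0.613, 0.339), heading 6.6°.

Run:
```python
from h import *
delta([.458,.19,.20],Rt(169,0))
i=cv2.imread("pics/scene0.png").astype(int)
m=np.zeros(i.shape[:2],np.uint8);s=np.s_[190:218,212:280];m[s]=(i[s].max(2)>110)
cn=max(cv2.findContours(m,0,1)[0],key=cv2.contourArea);b=cv2.boxPoints(cv2.minAreaRect(cn));w=plane("scene",b,.008);print(w.round(4),w.mean(0))
```

```text
q [-0.743  0.121  2.086  1.076  1.367 -0.622] t 23.0 pos [ 0.5472 -0.0745  0.0839] F [ 1.3 -2.2  0.3] open 0.0681
turn [ -38.3  -59.3 -101.6] 123.7 shift [-0.2244 -0.1833  0.0864]
[[0.3935 0.2131 0.008 ]
 [0.5287 0.188  0.008 ]
 [0.5219 0.1655 0.008 ]
 [0.3894 0.1909 0.008 ]] [0.45835416 0.18938271 0.008     ]
```

Emit:
jog_arm([
  [[0,0,0],[0,-0.036,-0.02],0.06],
  [[0,0,0],[0,-0.072,-0.042],0.06],
  [[0,0,0],[0,-0.108,-0.063],0.06],
  [[-38.3,-59.3,-101.6],[-0.224,-0.183,0.086],0.06],
  [[-38.3,-59.3,-101.6],[-0.224,-0.183,0.086],0.06],
  [[-38.3,-59.3,-101.6],[-0.224,-0.183,0.086],0.06],
  [[-38.3,-59.3,-101.6],[-0.224,-0.183,0.086],0.06],
  [[-38.3,-59.3,-101.6],[-0.224,-0.183,0.086],0.06],
  [[-38.3,-59.3,-101.6],[-0.224,-0.183,0.086],0.06],
  [[-38.3,-59.3,-101.6],[-0.224,-0.183,0.086],0.06],
  [[-38.3,-59.3,-101.6],[-0.224,-0.183,0.086],0.06],
  [[-38.3,-59.3,-101.6],[-0.224,-0.183,0.086],0.06],
])

```text
t: 24.0
tool_pos: [0.4562, 0.1946, 0.1981]
tool_rot: [-2.5, -0.659, -0.223]
contact_force: [0.6, -0.7, -0.3]
opening: 0.0598
```

Run:
```python
from h import *
delta([.4582,.1894,.20],Rt(169,0))
```

```text
q [-0.069 -0.321  2.082  0.579  1.427 -0.684] t 24.0 pos [0.4562 0.1946 0.1981] F [ 0.6 -0.7 -0.3] open 0.0598
turn [-18.6 -28.2 -48.1] 58.8 shift [ 0.0002  0.0039 -0.0043]
```

Emit:
jog_arm([
  [[-18.6,-28.2,-48.1],[0,0.004,-0.004],0.06],
  [[-18.6,-28.2,-48.1],[0,0.004,-0.004],0.06],
  [[-18.6,-28.2,-48.1],[0,0.004,-0.004],0.06],
  [[-18.6,-28.2,-48.1],[0,0.004,-0.004],0.06],
  [[-18.6,-28.2,-48.1],[0,0.004,-0.004],0.06],
  [[-18.6,-28.2,-48.1],[0,0.004,-0.004],0.06],
  [[-18.6,-28.2,-48.1],[0,0.004,-0.004],0.06],
  [[-18.6,-28.2,-48.1],[0,0.004,-0.004],0.06],
  [[-18.6,-28.2,-48.1],[0,0.004,-0.004],0.06],
  [[-18.6,-28.2,-48.1],[0,0.004,-0.004],0.06],
  [[-18.6,-28.2,-48.1],[0,0.004,-0.004],0.06],
])

```text
t: 24.92
tool_pos: [0.459, 0.1877, 0.1994]
tool_rot: [-2.429, -1.984, -0.001]
contact_force: [0.5, -0.6, -0.6]
opening: 0.0601
```

Run:
```python
from h import *
delta([.4582,.1894,.06],Rt(169,0))
o=ctrl.get_obs();im=get_image("wrist");cv2.imwrite("pics/w20.png",im[:,:,::-1])
a=np.radians(-11);u=np.array([np.cos(a),np.sin(a),0]);c=np.array([.4582,.1894,.008])
print(proj("wrist",[c,c-u*.0675,c+u*.0675],o))
```

```text
q [ 0.235 -0.241  1.941  0.005  1.444 -1.135] t 24.92 pos [0.459  0.1877 0.1994] F [ 0.5 -0.6 -0.6] open 0.0601
turn [-0.2 -0.2 -0.5] 0.6 shift [ 0.0009 -0.0006  0.1394]
[[324.3595568  171.96253335]
 [323.81505489 108.65835567]
 [324.84079089 228.13836317]]
```

View pics/w20.png

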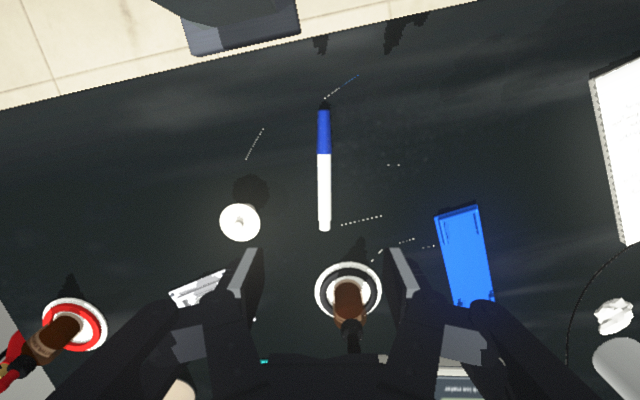

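The marker runs from (323,103) to (324,231), centred on the tool line as predicted. I'll descend and grip it.

Emit:
jog_arm([
  [[-0.2,-0.2,-0.5],[0.001,0,0.03],0.055],
  [[-0.2,-0.2,-0.5],[0.001,0,0.065],0.055],
  [[-0.2,-0.2,-0.5],[0.001,0,0.1],0.055],
  [[-0.2,-0.2,-0.5],[0.001,0,0.13],0.055],
  [[-0.2,-0.2,-0.5],[0.001,0,0.155],0.055],
  [[-0.2,-0.2,-0.5],[0.001,0,0.172],0.055],
  [[-0.2,-0.2,-0.5],[0.001,0,0.183],0.055],
  [[-0.2,-0.2,-0.5],[0.001,0,0.19],0.055],
  [[-0.2,-0.2,-0.5],[0.001,0,0.194],0.055],
  [[-0.2,-0.2,-0.5],[0.001,0,0.194],0.055],
  [[-0.2,-0.2,-0.5],[0.001,0,0.194],0.055],
])

```text
t: 25.88
tool_pos: [0.4602, 0.1893, 0.007]
tool_rot: [2.422, 1.997, 0.003]
contact_force: [0.1, 0.6, -0.6]
opening: 0.0553
```

Run:
```python
from h import *
delta([.4582,.1894,.004],Rt(169,0))
im=get_image("wrist");cv2.imwrite("pics/w21.png",im[:,:,::-1])
```

```text
q [ 2.410e-01  7.000e-03  2.067e+00 -1.000e-03  1.065e+00 -1.138e+00] t 25.88 pos [0.4602 0.1893 0.007 ] F [ 0.1  0.6 -0.6] open 0.0553
turn [ 0.2 -0.   0. ] 0.2 shift [-0.0002 -0.002   0.003 ]
```

View pics/w21.png

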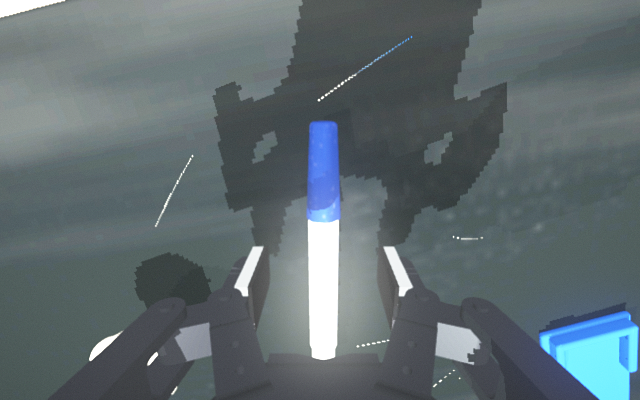

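Run:
```python
from h import *
o=ctrl.get_obs(); w=plane("wrist",[(323,121),(323,358)],.010,o);print(w,w.mean(0),np.linalg.norm(w[0]-w[1]))
d=w[1]-w[0];print(np.degrees(np.arctan2(d[1],d[0])))
```

```text
[[0.39239642 0.20195169 0.01      ]
 [0.5227663  0.17660076 0.01      ]] [0.45758136 0.18927622 0.01      ] 0.13281180918174126
-11.004060537067787
```

Emit:
jog_arm([
  [[0.2,0,0],[0,-0.002,0.002],0.055],
  [[0.2,0,0],[0,-0.002,0.0025],0.055],
  [[0.2,0,0],[0,-0.002,0.0025],0.04],
  [[0.2,0,0],[0,-0.002,0.0025],0.025],
  [[0.2,0,0],[0,-0.002,0.0025],0.012],
  [[0.2,0,0],[0,-0.002,0.0025],0.004],
  [[0.2,0,0],[0,-0.002,0.0025],0.004],
  [[0.2,0,0],[0,-0.002,0.0025],0.004],
  [[0.2,0,0],[0,-0.002,0.0025],0.004],
], squeeze=30)

```text
t: 26.68
tool_pos: [0.4575, 0.1896, 0.0037]
tool_rot: [-2.422, -1.998, 0.002]
contact_force: [-0.4, -0.6, 3.2]
opening: 0.0145
```

Run:
```python
from h import *
delta([.4582,.1894,.10],Rt(169,0))
delta([.6134,.3393,.10],Rt(186.6,0))
```

```text
q [ 2.420e-01  1.100e-02  2.070e+00  1.000e-03  1.063e+00 -1.138e+00] t 26.68 pos [0.4575 0.1896 0.0037] F [-0.4 -0.6  3.2] open 0.0145
turn [-0.1  0.   0. ] 0.1 shift [-0.0001  0.0005 -0.0963]
q [ 2.420e-01  1.100e-02  2.070e+00  1.000e-03  1.063e+00 -1.138e+00] t 26.68 pos [0.4575 0.1896 0.0037] F [-0.4 -0.6  3.2] open 0.0145
turn [ -0.1  -0.  -17.6] 17.6 shift [ 0.1766  0.1244 -0.0966]
```

Emit:
jog_arm([
  [[0,0,0],[0,0,-0.02],0.004],
  [[0,0,0],[0,0,-0.045],0.004],
  [[0,0,0],[0,0,-0.07],0.004],
  [[0,0,0],[0,0,-0.096],0.004],
  [[0,0,-3],[0.026,0.018,-0.096],0.004],
  [[0,0,-6],[0.052,0.036,-0.096],0.004],
  [[0,0,-9],[0.08,0.055,-0.096],0.004],
  [[0,0,-12],[0.108,0.075,-0.096],0.004],
  [[0,0,-15],[0.135,0.094,-0.096],0.004],
  [[0,0,-17.6],[0.16,0.112,-0.096],0.004],
  [[0,0,-17.6],[0.176,0.1235,-0.096],0.004],
  [[0,0,-17.6],[0.176,0.1235,-0.096],0.004],
])

```text
t: 27.68
tool_pos: [0.6142, 0.341, 0.0985]
tool_rot: [-2.087, -2.347, 0.0]
contact_force: [0.1, 0.2, 0.1]
opening: 0.0144
```

Emit:
jog_arm([
  [[0,0,0],[0,0,0],0.004],
  [[0,0,0],[0,0,0],0.004],
])

```text
t: 27.85
tool_pos: [0.6114, 0.3383, 0.0982]
tool_rot: [-2.088, -2.345, 0.005]
contact_force: [-0.1, 0.4, -0.2]
opening: 0.0141
```

Run:
```python
from h import *
delta([.6125,.3385,.03],Rt(186.6,0))
for n in("wrist","top","scene"):
    im=get_image(n);cv2.imwrite(f"pics/{n}22.png",im[:,:,::-1])
```

```text
q [ 3.990e-01  3.290e-01  1.528e+00  1.000e-03  1.289e+00 -1.288e+00] t 27.85 pos [0.6114 0.3383 0.0982] F [-0.1  0.4 -0.2] open 0.0141
turn [-0.2  0.   0. ] 0.2 shift [0.0002 0.0014 0.0681]
```

View pics/wrist22.png

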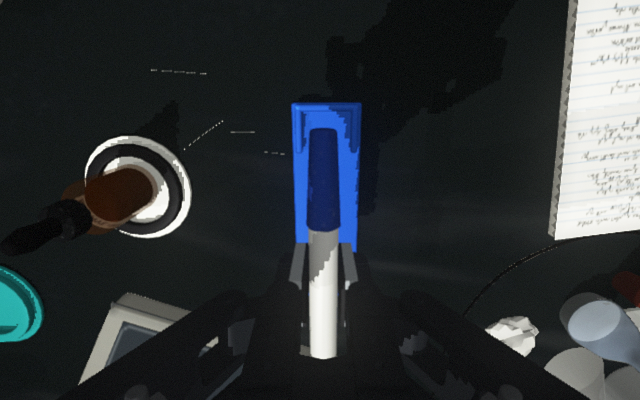

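View pics/scene22.png

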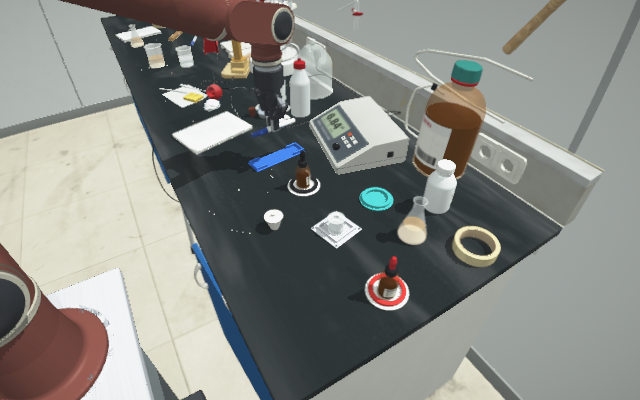

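Run:
```python
from h import *
o=ctrl.get_obs();im=cv2.imread("pics/wrist22.png").astype(int)
m=((im[...,0]>110)&(im[...,0]>1.8*im[...,2])).astype(np.uint8)
rows=[112,130,150,170,190,210,225]
L=[];Rr=[]
for r in rows:
    x=np.where(m[r,270:380])[0]+270; L.append((x.min(),r));Rr.append((x.max()+1,r))
print(L,Rr)
l=plane("wrist",L,.008,o);rr=plane("wrist",Rr,.008,o);c=(l+rr)/2
print(c.round(4),np.linalg.norm(l-rr,axis=1).round(4))
d=c[-1]-c[0];print("axis",np.degrees(np.arctan2(d[1],d[0])))
e=plane("wrist",[(326,103)],.012,o)[0];u=np.array([np.cos(np.radians(6.65)),np.sin(np.radians(6.65)),0]);print("end",e,"ctr",e+.081*u)
q=plane("wrist",[(323,128),(323,358)],.104,o);print("pen",q,q.mean(0),np.degrees(np.arctan2(*(q[1]-q[0])[[1,0]])))
```

```text
[(np.int64(292), 112), (np.int64(292), 130), (np.int64(293), 150), (np.int64(293), 170), (np.int64(294), 190), (np.int64(295), 210), (np.int64(295), 225)] [(np.int64(361), 112), (np.int64(360), 130), (np.int64(359), 150), (np.int64(359), 170), (np.int64(358), 190), (np.int64(358), 210), (np.int64(358), 225)]
[[0.5423 0.3318 0.008 ]
 [0.5552 0.3329 0.008 ]
 [0.57   0.3347 0.008 ]
 [0.5853 0.3365 0.008 ]
 [0.6013 0.3384 0.008 ]
 [0.6179 0.3408 0.008 ]
 [0.6309 0.3423 0.008 ]] [0.0504 0.0505 0.05   0.051  0.0505 0.0507 0.0516]
axis 6.7796237417312915
end [0.53605823 0.33064613 0.012     ] ctr [0.61651327 0.34002625 0.012     ]
pen [[0.54552577 0.32967636 0.104     ]
 [0.67178972 0.34424575 0.104     ]] [0.60865775 0.33696105 0.104     ] 6.582157372816405
```

Run:
```python
from h import *
delta([.6152,.3412,.03],Rt(186.7,0));delta([.6152,.3412,.0105],Rt(186.7,0))
```

```text
q [ 3.980e-01  3.280e-01  1.528e+00  1.000e-03  1.289e+00 -1.288e+00] t 28.0 pos [0.6115 0.338  0.0988] F [-0.   0.1 -0. ] open 0.0141
turn [-0.2  0.  -0.1] 0.2 shift [0.0027 0.0043 0.0688]
q [ 3.980e-01  3.280e-01  1.528e+00  1.000e-03  1.289e+00 -1.288e+00] t 28.0 pos [0.6115 0.338  0.0988] F [-0.   0.1 -0. ] open 0.0141
turn [-0.2  0.  -0.1] 0.2 shift [0.0027 0.0044 0.0883]
```

Emit:
jog_arm([
  [[-0.2,0,0],[0.0027,0.0043,0.01],0.004],
  [[-0.2,0,0],[0.0027,0.0043,0.025],0.004],
  [[-0.2,0,0],[0.0027,0.0043,0.04],0.004],
  [[-0.2,0,0],[0.0027,0.0043,0.055],0.004],
  [[-0.2,0,0],[0.0027,0.0043,0.068],0.004],
  [[-0.2,0,0],[0.0027,0.0043,0.077],0.004],
  [[-0.2,0,0],[0.0027,0.0043,0.083],0.004],
  [[-0.2,0,0],[0.0027,0.0043,0.087],0.004],
  [[-0.2,0,0],[0.0027,0.0043,0.088],0.004],
  [[-0.2,0,0],[0.0027,0.0043,0.088],0.004],
])

```text
t: 28.83
tool_pos: [0.6162, 0.3421, 0.0112]
tool_rot: [2.089, 2.346, 0.002]
contact_force: [0.9, -0.5, 0.4]
opening: 0.0141
```

Run:
```python
from h import *
delta([.6152,.3412,.0077],Rt(186.7,0))
im=get_image("wrist");cv2.imwrite("pics/w23.png",im[:,:,::-1])
```

```text
q [ 0.401  0.438  1.548 -0.     1.154 -1.285] t 28.83 pos [0.6162 0.3421 0.0112] F [ 0.9 -0.5  0.4] open 0.0141
turn [ 0.1 -0.  -0.1] 0.1 shift [-0.0008 -0.0011  0.0035]
```

View pics/w23.png

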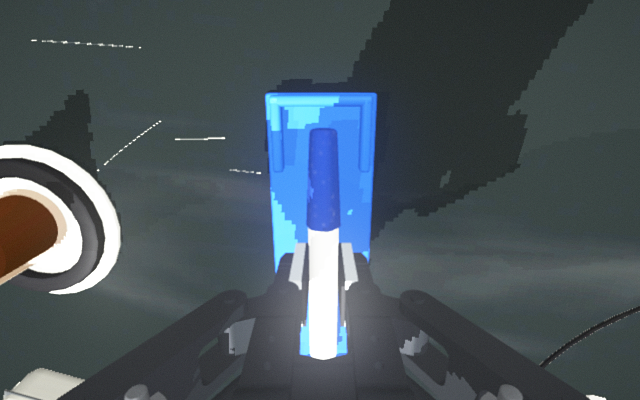

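Run:
```python
from h import *
o=ctrl.get_obs()
print(plane("wrist",[(322,95)],.012,o),plane("wrist",[(323,128)],.018,o), plane("wrist",[(323,356)],.013,o))
```

```text
[[0.53695854 0.33180825 0.012     ]] [[0.55040786 0.3338096  0.018     ]] [[0.67963275 0.34879391 0.013     ]]
```

The gap to the end wall is about 7 mm and the marker is centred across the tray. I'll lower to contact.

Emit:
jog_arm([
  [[0,0,0],[0,0,0.001],0.004],
  [[0,0,0],[0,0,0.002],0.004],
  [[0,0,0],[0,0,0.003],0.004],
  [[0,0,0],[0,0,0.003],0.004],
])

```text
t: 29.22
tool_pos: [0.6159, 0.342, 0.0081]
tool_rot: [2.089, 2.346, 0.002]
contact_force: [0.3, 0.9, -0.9]
opening: 0.0138
```

Emit:
jog_arm([
  [[0,0,0],[0,0,0.0007],0.004],
  [[0,0,0],[0,0,0.0007],0.004],
])

```text
t: 29.38
tool_pos: [0.6161, 0.3421, 0.0078]
tool_rot: [2.089, 2.346, 0.002]
contact_force: [-1.1, -0.1, 2.5]
opening: 0.0139
```

Emit:
jog_arm([
  [[0,0,0],[0,0,0.0003],0.004],
  [[0,0,0],[0,0,0.0003],0.004],
  [[0,0,0],[0,0,0.0003],0.014],
  [[0,0,0],[0,0,0.0003],0.018],
  [[0,0,0],[0,0,0.0003],0.024],
  [[0,0,0],[0,0,0.0003],0.03],
  [[0,0,0],[0,0,0.0003],0.03],
  [[0,0,0],[0,0,-0.005],0.03],
  [[0,0,0],[0,0,-0.02],0.03],
  [[0,0,0],[0,0,-0.05],0.03],
  [[0,0,0],[0,0,-0.09],0.03],
  [[0,0,0],[0,0,-0.13],0.03],
])

```text
t: 30.38
tool_pos: [0.6151, 0.3417, 0.1389]
tool_rot: [-2.089, -2.346, 0.001]
contact_force: [0.5, 0.5, 1.0]
opening: 0.0298
```

Emit:
jog_arm([
  [[0,0,0],[0,-0.04,-0.02],0.03],
  [[0,0,0],[0,-0.08,-0.05],0.03],
  [[0,0,0],[0,-0.12,-0.08],0.03],
  [[0,0,0],[0,-0.12,-0.08],0.03],
  [[0,0,0],[0,-0.12,-0.08],0.03],
])

```text
t: 30.8
tool_pos: [0.496, 0.3292, 0.2237]
tool_rot: [2.085, 2.346, 0.015]
contact_force: [0.5, 0.3, 0.2]
opening: 0.0301
```

Run:
```python
from h import *
print(ctrl.get_obs()["tool_pos"])
for n in("wrist","top","scene"):
    im=get_image(n);cv2.imwrite(f"pics/{n}24.png",im[:,:,::-1])
    if n=="top": cv2.imwrite("pics/top24c.png",cv2.resize(im[140:300,200:460,::-1],None,fx=3,fy=3,interpolation=2))
```

```text
[0.49595187 0.32919538 0.22368982]
```

View pics/wrist24.png

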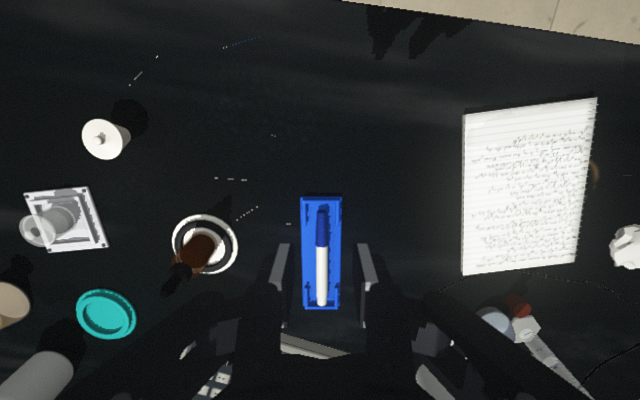

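View pics/top24c.png

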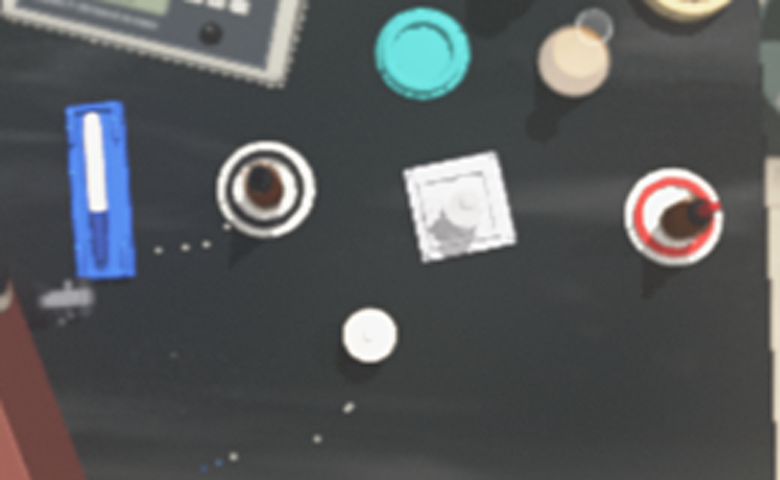

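View pics/scene24.png

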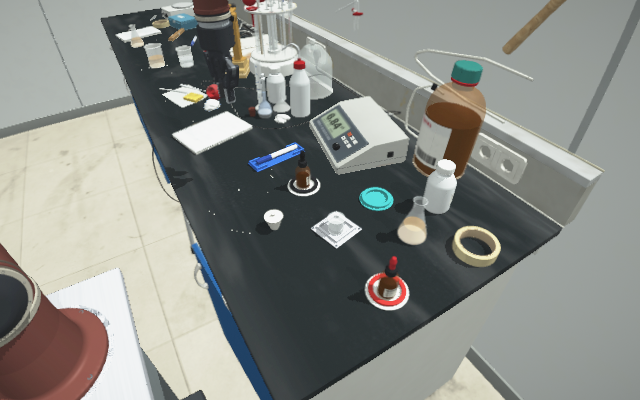

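```bash
python3 - <<'E'
from h import *
t=cv2.imread("pics/top24.png").astype(int);s=cv2.imread("pics/scene24.png").astype(int)
def c(i,x0,x1,y0,y1,red):
    m=np.zeros(i.shape[:2],bool);S=np.s_[y0:y1,x0:x1];B,G,Rr=[i[S][...,k] for k in range(3)]
    m[S]=(Rr>1.5*B)&(Rr>45)&(Rr<115)&(Rr-B>20)&(G>.5*Rr) if not red else (Rr>2*B)&(Rr>2*G)&(Rr<190)&(Rr>70)
    y,x=np.where(m);return (x.mean(),y.mean()),len(x)
for n,a,b in(("red body",(410,440,195,230),(375,405,268,305)),("blk body",(275,300,190,215),(290,318,160,195))):
    ta,na=c(t,*a,0);sb,nb=c(s,*b,0);print(n,ta,na,sb,nb,tri(rays("top",[ta]),rays("scene",[sb])))
print(plane("top",[(200+714/3,140+208/3)],.097),plane("scene",[(394,263)],.100))
E
python3 -c "
import cv2;i=cv2.imread('pics/scene24.png');cv2.imwrite('pics/s24z.png',cv2.resize(i[160:320,280:430],None,fx=5,fy=3.7,interpolation=2))"
```

```text
red body (np.float64(426.9886363636364), np.float64(213.3409090909091)) 88 (np.float64(386.4549356223176), np.float64(284.3991416309013)) 233 (array([ 0.59069808, -0.18371322,  0.02734357]), np.float64(0.0017668773378786721))
blk body (np.float64(289.2926829268293), np.float64(203.90243902439025)) 41 (np.float64(301.5953488372093), np.float64(176.3813953488372)) 215 (array([0.60980321, 0.18154734, 0.03643876]), np.float64(0.0013608661151239781))
[[ 0.59176266 -0.19187059  0.097     ]] [[ 0.59141134 -0.19149835  0.1       ]]
```

View pics/s24z.png

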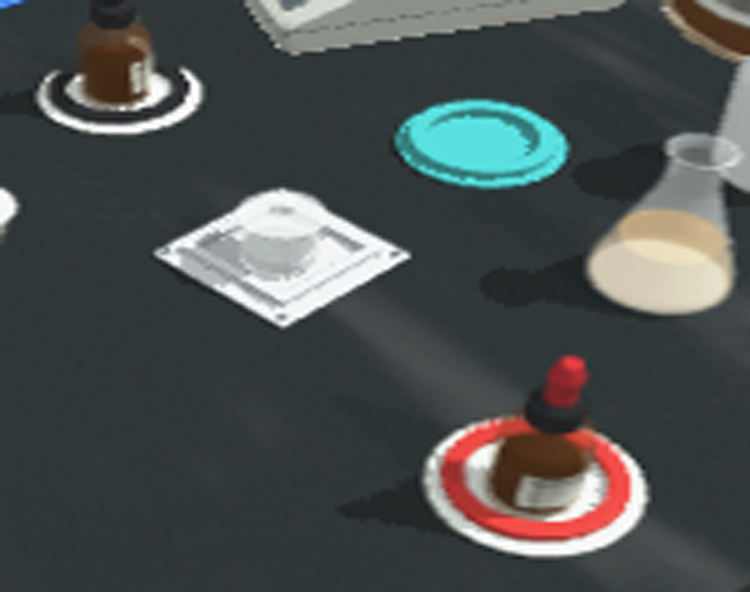

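Run:
```python
from h import *
for c in((.592,-.187),(.594,-.185)):
  for n in("scene","top"): print(c,n,proj(n,[[*c,.004],[*c,.03],[*c,.065],[*c,.097]]).round(1).tolist())
im=get_image("top");i=im[:,:,::-1]
cv2.imwrite("pics/tz.png",cv2.resize(i[190:235,400:450],None,fx=12,fy=12,interpolation=0))
i=get_image("scene")[:,:,::-1]
cv2.imwrite("pics/sz.png",cv2.resize(i[250:315,355:420],None,fx=9,fy=9,interpolation=0))
```

```text
(0.592, -0.187) scene [[386.2, 292.5], [387.8, 284.6], [390.1, 273.3], [392.4, 262.2]]
(0.592, -0.187) top [[426.1, 213.6], [428.7, 212.5], [432.4, 210.8], [436.0, 209.2]]
(0.594, -0.185) scene [[386.3, 291.3], [387.9, 283.4], [390.3, 272.1], [392.5, 261.0]]
(0.594, -0.185) top [[425.3, 212.9], [427.9, 211.7], [431.6, 210.0], [435.2, 208.4]]
```

View pics/sz.png

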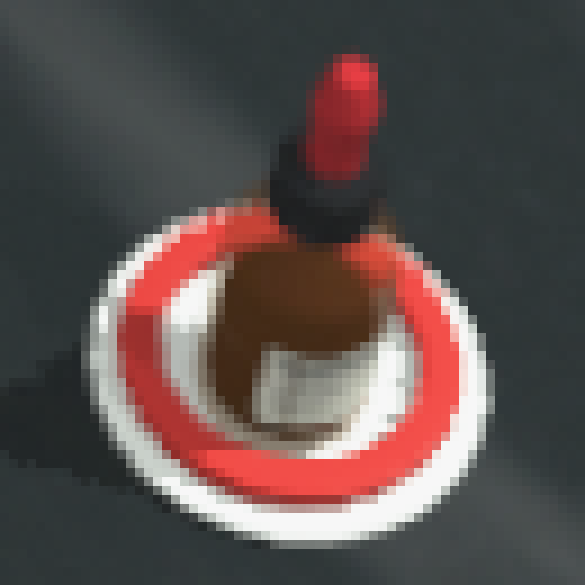

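View pics/tz.png

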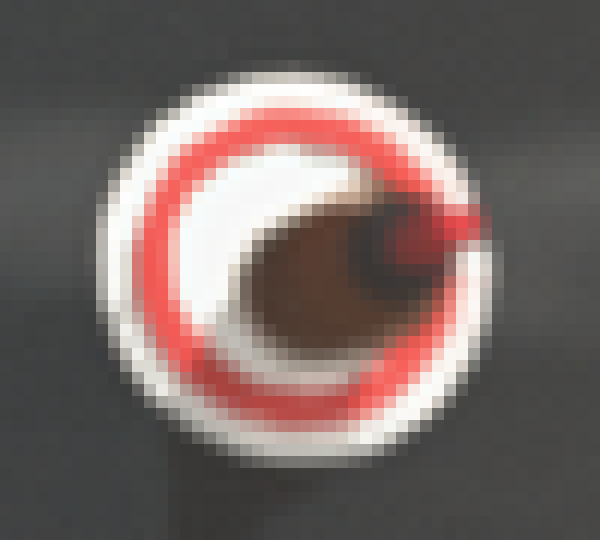

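The bulb's projection (436,209) matches an upright bottle, and its base is inside the ring. I'll hand the job in.

Run:
```python
from h import *
print(job.finish_job(), ctrl.get_obs()["t"])
```

```text
the job is handed in; nothing more can be done
the job is handed in; nothing more can be done
```

I placed all four items in the order asked and handed the job in at about 31 s of the 109 s allowed:
- **Red-topped dropper:** standing inside the red ring.
- **Black-topped dropper:** standing inside the black ring.
- **Weighing bottle:** inside the rim of the square tray.
- **Marker:** lying along the blue tray.

I lowered each item until it touched at about its holder's floor height, with contact forces of about 10 N or less, before releasing. The dropper bottles and the pot were gripped with the tool tilted 60°, because gripped straight down the bottles would have hit the gripper's body.

**Last checks:** The final top, scene and wrist pictures show every item inside its rim and the arm clear. The crucible, flask and turquoise look-alike are where they started.

**Disagreements:**
- **Red dropper:** one rough measurement suggested a lean of about 6°. The positions predicted for an upright bottle matched the picture to 1–2 pixels, so I took it as upright.
- **Black dropper:** the wrist view put it about 6 mm further along than the fixed cameras before I gripped it. I adjusted for that, and it is inside its ring in the final pictures.
- **Black dropper after placing:** a rough fixed-camera measurement put its body 7–9 mm from the holder centre. I did not check this further, but the pictures show it within the ring.

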